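Sort the drink stirrers into the sideboard caddy

ROBOT

A 7-joint arm with a two-finger parallel gripper is mounted at the origin on the work surface. World frame = base frame: x ahead of the robot, y to its left, z up, the work surface at z = 0. Lengths are in m, angles in rad, forces in N, time in s.
With the tool pointing down it reaches from about 0.4 to 0.875 m from the base axis. Payload 6.5 kg.
Tool frame: the origin (TCP) lies on the centre line of the jaws, within the pads' length; the fingertips stand bot.tips_ahead ahead of it and the grasp point (between the pads) lies 8 mm behind it (bot.tips_ahead is the distance from the TCP to the fingertips, in m); y points along the fingers, x is the direction in which the jaws open and shut, and the axes are right-handed (so a half turn about y gives the same grasp; the last joint's range is limited). The gripper opens to 88 mm and grips with 3 to 60 N. Pads are 18 mm wide; open, the fingers measure 123 mm over their backs; the gripper's body (75 mm by 187 mm) begins 45 mm behind the grasp point.
Start: joints at [-1.214, 0.536, -0.004, 1.538, 0.003, 1.067, -0.071], TCP at [0.267, 0.593, 0.25] pointing down, gripper open.
Joint ranges: [-2.7, 2.7], [-0.37, 2.16], [-1.27, 1.26], [0.24, 2.4], [-1.31, 4.45], [0.19, 1.91], [-2.76, 2.76]. Speed limits (rad/s): [2.39, 2.39, 3.14, 3.14, 3.14, 3.14, 3.14].

INTERFACE

Orientations are given as a rotation vector (axis times angle).
In Python, from station import bot gives the robot as it stands.
- The arm moves only by the tool apply_moves, never from a script. Its argument "deltas" is text: rows parted by semicolons, each of 7 numbers parted by spaces: the shift along the tool's x, y, z in units of 40 mm (1.0 is 40 mm), then the turn, a rotation vector about the tool's x, y, z in units of 5 degrees (1.0 is 5 degrees), then the finger opening in mm, from 0 to 88.1. A call has 1 to 12 rows; each row shifts and turns the pose as measured when the row begins, along the tool's axes as they then stand; what a row does not reach is not made up. A row lasts 1/10 s, in which the tool goes at most 50 mm and 8.59 degrees, less where a joint would pass 70% of its speed; a pose out of reach is approached as far as the arm can. A call is refused whole if a number of a shift passes 1 or a number of a turn 1, either way. A call with a gripper value outside its range is refused whole. The fingers move at their own pace and stop on an object; the grip force is fixed at half the most. Time passes only in rows, so rows that do not move let the fingers close. It gives the time, the measured TCP pose, the force and the opening at its end, in the units of the state.
- bot.observe(): the state, without advancing time (a new reading comes with each control period).
- bot.capture(name): name is "scene" or "top" or "wrist"; returns a dict with "pixels" (480x640x3 uint8, red, green, blue), "mtx" (3x3 intrinsics, pixels), "dist_coeffs" ([k1, k2, p1, p2, k3] as OpenCV has them; the pictures are not rectified), "world_from_camera" (4x4, takes a point from camera to world coordinates); the wrist camera has in their place "T_tool_cam" (4x4, takes a point from camera to tool coordinates, whose origin is the TCP and whose axes are the tool frame's). Camera axes: x right, y up, looking along -z (the intrinsics and any distortion apply to the point x, -y, -z); pixel columns grow to the right and rows downward; lengths in m; the calibration is good to about 2 mm. A picture is of the moment at which its call begins: read the wrist's pose just before it. There is no depth.
- bot.finish_job(): hands the job in, once; it reports no verdict.
The state is a dict: "clock": time; "joint_pos": joint angles; "qd": joint speeds; "tau": joint torques, N m; "eef_pos": TCP position; "tool_rot": TCP orientation; "wrist_force": force on the tool from outside, world axes, zero at the start; "torque": the same for the moment, N m; "gripper_width": finger opening in m.
Only numpy, scipy, OpenCV 4.12 (cv2) and the standard library are available. Lean on these libraries where they do the work, as an engineer would, in place of code of your own. Each camera call takes 0.05 s, during which the arm holds its last target.

TASK

The guests have gone: slide the cover of the stirrer caddy fully back, put every drink stirrer lying about into the tray of its own colour, lying flat on the tray's floor and not on top of another, and then slide the cover fully shut over them. There are five or six stirrers. Leave the rum bottle, the jigger and the cup alone.

Things in the scene. Friction and masses are not known exactly. Their poses are not given: they have to be found in the camera images.
- caddy: Dark wooden caddy, fixed: 6 mm base board, x from -84 to +241 mm, 292 mm wide (y); side rails along x, 12 mm wide, tops 36 mm over the table; front strip 22 mm high, back strip 34 mm. Origin on the table under the middle of the tray bay; x axis level, from the front (robot side) to the back. Three trays lie side by side in y, 82 mm apart, at x -73 to +73 mm; 12 mm gap to the rails.
- cover (a joint): The caddy's white sliding cover, a 160 x 292 x 6 mm panel on top of the rails (underside 37 mm over the table, so a stirrer lying on another does not pass under it). Metres along the caddy's x axis: 0 = closed (fully forward, over the trays), 0.16 = fully open (pushed back, trays free). It starts closed or slightly open and needs about 2 N.
- cover_grip (a point): Middle of the top edge of the brass grip on the cover: an upright rib 80 mm long (along the caddy's y), 14 mm thick (along x) and 30 mm high, whose top is 73 mm over the table, near the cover's front edge (55 mm in front of the cover's middle). Moves with the cover. Axes as the caddy's.
- tray_red: Red plastic open tray fixed in the caddy, 146 (x) x 80 (y) x 14 mm high outside, walls and floor 3 mm (inside 140 x 74 mm). Origin at the centre of its underside, 6 mm over the table; axes as the caddy's. Which of the three places it has varies.
- tray_yellow: Yellow plastic open tray fixed in the caddy, 146 (x) x 80 (y) x 14 mm high outside, walls and floor 3 mm (inside 140 x 74 mm). Origin at the centre of its underside, 6 mm over the table; axes as the caddy's. Which of the three places it has varies.
- tray_green: Green plastic open tray fixed in the caddy, 146 (x) x 80 (y) x 14 mm high outside, walls and floor 3 mm (inside 140 x 74 mm). Origin at the centre of its underside, 6 mm over the table; axes as the caddy's. Which of the three places it has varies.
- stirrer_red_a: A loose red plastic drink stirrer (may be absent), 35 g, 120 mm long, 20 mm thick, lying flat: a 92 x 20 x 20 mm square handle with a 28 long x 24 wide x 20 mm paddle end at its +x end. Origin at mid-length, mid-thickness (10 mm over what it lies on); x axis along its length towards the paddle, z up at the start.
- stirrer_red_b: A loose red plastic drink stirrer (may be absent), 35 g, 120 mm long, 20 mm thick, lying flat: a 92 x 20 x 20 mm square handle with a 28 long x 24 wide x 20 mm paddle end at its +x end. Origin at mid-length, mid-thickness (10 mm over what it lies on); x axis along its length towards the paddle, z up at the start.
- stirrer_yellow_a: A loose yellow plastic drink stirrer (may be absent), 35 g, 120 mm long, 20 mm thick, lying flat: a 92 x 20 x 20 mm square handle with a 28 long x 24 wide x 20 mm paddle end at its +x end. Origin at mid-length, mid-thickness (10 mm over what it lies on); x axis along its length towards the paddle, z up at the start.
- stirrer_yellow_b: A loose yellow plastic drink stirrer (may be absent), 35 g, 120 mm long, 20 mm thick, lying flat: a 92 x 20 x 20 mm square handle with a 28 long x 24 wide x 20 mm paddle end at its +x end. Origin at mid-length, mid-thickness (10 mm over what it lies on); x axis along its length towards the paddle, z up at the start.
- stirrer_green_a: A loose green plastic drink stirrer (may be absent), 35 g, 120 mm long, 20 mm thick, lying flat: a 92 x 20 x 20 mm square handle with a 28 long x 24 wide x 20 mm paddle end at its +x end. Origin at mid-length, mid-thickness (10 mm over what it lies on); x axis along its length towards the paddle, z up at the start.
- stirrer_green_b: A loose green plastic drink stirrer (may be absent), 35 g, 120 mm long, 20 mm thick, lying flat: a 92 x 20 x 20 mm square handle with a 28 long x 24 wide x 20 mm paddle end at its +x end. Origin at mid-length, mid-thickness (10 mm over what it lies on); x axis along its length towards the paddle, z up at the start.
- rum_bottle: Bystander: closed amber bottle, 72 mm wide, 240 mm high, origin at the centre of its underside. Leave it alone.
- jigger: Bystander: steel double-cone jigger, 48 mm wide, 80 mm high, origin at the centre of its underside. Leave it alone.
- cup: Bystander: blue ceramic cup, 80 mm wide, 85 mm high, origin at the centre of its underside. Leave it alone.
Things that resemble listed ones, but are neither listed nor needed, are in the scene too. What is shaped like the stirrer_yellow_a but blue or pink is not meant.

How it is judged:
By the outcome, as a careful person would: the job done as asked, in the order asked, and still so for the second after the job is handed in, with the robot touching nothing.
Of stirrer_red_a, stirrer_red_b, stirrer_yellow_a, stirrer_yellow_b, stirrer_green_a, stirrer_green_b only 5 to 6 are there at a start; the rules pass over those that are not, and their reading is None.
At some moment in a run one of stirrer_red_a, stirrer_red_b, stirrer_yellow_a, stirrer_yellow_b, stirrer_green_a, stirrer_green_b may be knocked a few centimetres aside while the robot is not near it.
Once in a run the grip may slacken for a moment while it holds something.
It also fails if it takes over 210 s, if anything falls off the work surface, if the arm or the gripper's body presses on something with over 40 N, if the wrist force passes 120 N, or if a joint passes its speed limit or range.

## Working session

There is one attempt and no reset: what is moved stays moved. The work goes in short steps, Python scripts to look and compute and a tool call to move; the robot and the scene stay as the last step left them, time stands still between calls to the robot, and variables do not carry over. Pictures are saved under pics/ and viewed, and the job is handed in when it is done.

Besides the shell and the picture viewer there is one more tool, called after "Request:" by a JSON object that holds its "method" and its "body". apply_moves: Moves the arm, as the interface text tells. Its arguments: {"type":"object","properties":{"deltas":{"type":"string"}},"required":["deltas"]}

```bash
ls; mkdir -p pics; python3 - <<'E'
from station import bot
import cv2
print(bot.observe(), bot.tips_ahead)
for n in ["scene","top","wrist"]:
    c=bot.capture(n); cv2.imwrite(f"pics/{n}0.png",c["pixels"][:,:,::-1]); print(n,{k:v for k,v in c.items() if k!="pixels"})
E
```

```text
pics
{'clock': 0.0, 'joint_pos': array([-1.21420915,  0.53717091, -0.00442333,  1.53884959,  0.00263286,
        1.06724257, -0.07122461]), 'qd': array([-0.00048874,  0.00110772,  0.00016658, -0.00036371, -0.00030577,
        0.00073764, -0.0001135 ]), 'tau': array([-4.90921248e-04, -5.70972025e+01,  9.90220606e-01, -2.51600289e+01,
       -5.63115987e-02,  1.80905481e-02,  1.75370478e-04]), 'eef_pos': array([0.2664931 , 0.59223342, 0.24884529]), 'tool_rot': array([-1.38109085, -0.8914855 ,  0.8936316 ]), 'wrist_force': array([ 0.01235866,  0.1169003 , -0.8922137 ]), 'torque': array([ 0.00596598, -0.01798155,  0.01911333]), 'gripper_width': 0.08853964522903425} 0.011
scene {'mtx': array([[531.82456828,   0.        , 316.45140335],
       [  0.        , 531.82456828, 238.45000073],
       [  0.        ,   0.        ,   1.        ]]), 'dist_coeffs': array([0.04228547, 0.        , 0.        , 0.        , 0.        ]), 'world_from_camera': array([[-0.33850527, -0.66770385,  0.66301263,  1.44337195],
       [ 0.94086537, -0.22994907,  0.24878864,  0.31958646],
       [-0.01365799,  0.7080
[... 527 characters left out ...]
98448526,  1.21997617],
       [ 0.        ,  0.        ,  0.        ,  1.        ]])}
wrist {'mtx': array([[337.82399009,   0.        , 314.2935537 ],
       [  0.        , 337.82399009, 235.40577706],
       [  0.        ,   0.        ,   1.        ]]), 'dist_coeffs': array([-0.02390701,  0.        ,  0.        ,  0.        ,  0.        ]), 'T_tool_cam': array([[ 9.99999278e-01, -1.59625332e-05, -1.20122248e-03,
        -1.96124062e-04],
       [-1.15611039e-03,  2.58967063e-01, -9.65885461e-01,
        -1.35039352e-01],
       [ 3.26495036e-04,  9.65886153e-01,  2.58966858e-01,
         6.63467552e-02],
       [ 0.00000000e+00,  0.00000000e+00,  0.00000000e+00,
         1.00000000e+00]])}
```

View pics/top0.png

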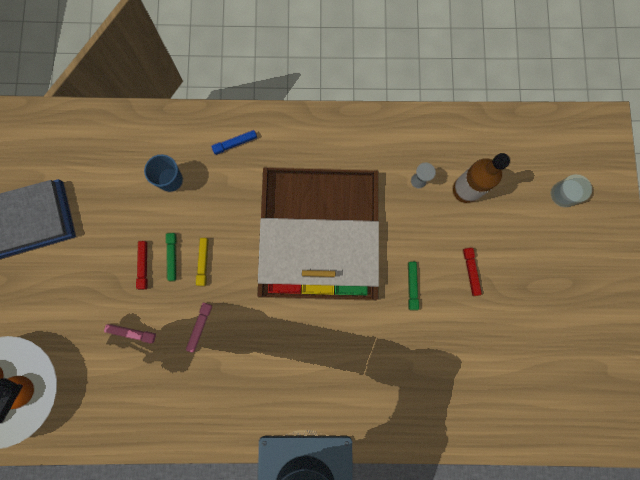

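View pics/scene0.png

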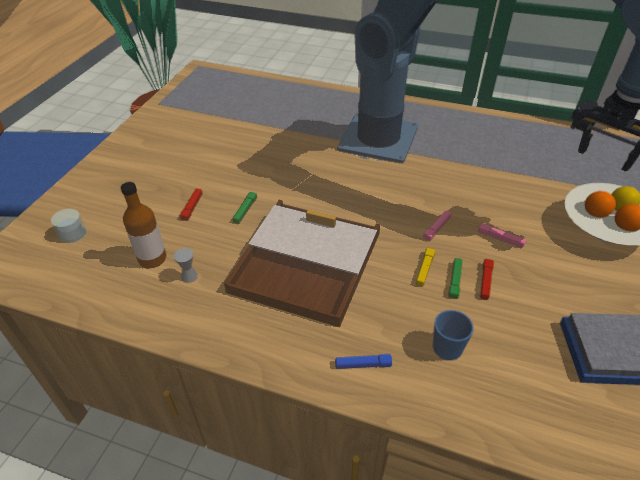

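```bash
python3 - <<'E'
from scipy.spatial.transform import Rotation as R
print(R.from_rotvec([-1.38109085, -0.8914855 ,  0.8936316]).as_matrix().round(3))
E
```

```text
[[ 0.41  -0.001 -0.912]
 [ 0.912 -0.002  0.41 ]
 [-0.002 -1.    -0.   ]]
```

The top view shows five stirrers: red (142,265) and (472,271), green (171,256) and (413,285), and yellow (202,261). The blue one (235,142) and pink ones (130,333) and (200,328) are decoys. The trays run red, yellow, green from left to right, and the cover is slightly open. Next I'll measure and confirm on crops.

```bash
cat > h.py <<'E'
from station import bot
import numpy as np, cv2
from scipy.spatial.transform import Rotation as R
def cam(n):
    s=bot.observe(); c=bot.capture(n)
    if n=="wrist":
        T=np.eye(4);T[:3,:3]=R.from_rotvec(s["tool_rot"]).as_matrix();T[:3,3]=s["eef_pos"]
        c["world_from_camera"]=T@c["T_tool_cam"]
    return c
def p2w(c,uv,z):
    uv=np.asarray(uv,float).reshape(-1,1,2)
    n=cv2.undistortPoints(uv,c["mtx"],c["dist_coeffs"])[:,0]
    d=np.c_[n[:,0],-n[:,1],-np.ones(len(n))]
    W=c["world_from_camera"]; d=d@W[:3,:3].T; o=W[:3,3]
    return o+d*((z-o[2])/d[:,2])[:,None]
def w2p(c,X):
    W=np.linalg.inv(c["world_from_camera"]); X=np.atleast_2d(X)@W[:3,:3].T+W[:3,3]
    X=X*[1,-1,-1]
    return cv2.projectPoints(X.astype(float),np.zeros(3),np.zeros(3),c["mtx"],c["dist_coeffs"])[0][:,0]
RNG={"red":[(0,6),(172,180)],"yellow":[(22,34)],"green":[(50,85)]}
def blobs(c,col,amin=150,smin=110):
    hsv=cv2.cvtColor(c["pixels"],cv2.COLOR_RGB2HSV)
    m=np.zeros(hsv.shape[:2],np.uint8)
    for a,b in RNG[col]: m|=cv2.inRange(hsv,(a,smin+(60 if col!="green" else 0),50),(b,255,255))
    m=cv2.morphologyEx(m,cv2.MORPH_CLOSE,np.ones((3,3),np.uint8))
    cs,_=cv2.findContours(m,cv2.RETR_EXTERNAL,cv2.CHAIN_APPROX_NONE)
    return [k for k in cs if cv2.contourArea(k)>amin]
def save(c,name,crop=None,sc=1):
    im=c["pixels"][:,:,::-1]
    if crop: im=im[crop[1]:crop[3],crop[0]:crop[2]]
    cv2.imwrite(f"pics/{name}.png",cv2.resize(im,None,fx=sc,fy=sc,interpolation=cv2.INTER_CUBIC))
def stirrers(c,z=0.012,amin=150):
    for col in RNG:
        for k in blobs(c,col,amin):
            P=p2w(c,k[:,0],z)[:,:2]
            r=cv2.minAreaRect((P*1000).astype(np.float32))
            b=cv2.boxPoints(r); e=[b[1]-b[0],b[2]-b[1]]; e=max(e,key=np.linalg.norm)
            print(col,"px",k[:,0].mean(0).round(),"ctr",np.round(r[0],1),"size",np.round(sorted(r[1]),1),"ang",round(float(np.degrees(np.arctan2(e[1],e[0]))%180),1))
def st():
    s=bot.observe(); M=R.from_rotvec(s["tool_rot"]).as_matrix()
    print("t %.2f"%s["clock"],"pos",(s["eef_pos"]*1000).round(1),"x",M[:,0].round(3),"y",M[:,1].round(3),"F",s["wrist_force"].round(1),"w",round(s["gripper_width"]*1000,1),"q",s["joint_pos"].round(2))
E
python3 - <<'E'
from h import *
c=cam("top"); stirrers(c)
print("scene"); s=cam("scene"); stirrers(s,0.012)
save(c,"crop_caddy",(240,150,400,310),4)
a=c["pixels"][225:325,125:225];b=c["pixels"][225:325,395:495]
im=np.hstack([a,b])[:,:,::-1]; cv2.imwrite("pics/crop_st.png",cv2.resize(im,None,fx=4,fy=4,interpolation=cv2.INTER_CUBIC))
E
```

```text
red px [284. 289.] ctr [452.9  52.8] size [22.1 79. ] ang 90.3
red px [472. 271.] ctr [ 499.1 -414.5] size [ 26.  118.4] ang 8.8
red px [142. 265.] ctr [510.6 405.9] size [ 24.2 117.7] ang 3.8
yellow px [318. 289.] ctr [450.9 -29.9] size [22.1 76.6] ang 90.3
yellow px [202. 262.] ctr [519.1 257.4] size [ 24.9 117.4] ang 179.5
green px [351. 290.] ctr [ 450.2 -112.6] size [19.6 79.3] ang 90.4
green px [413. 286.] ctr [ 462.8 -265.9] size [ 22.6 115.9] ang 179.6
green px [170. 256.] ctr [531.  335.1] size [ 22.2 118.3] ang 3.3
scene
red px [486. 278.] ctr [509.9 408. ] size [ 22.  130.9] ang 2.9
red px [191. 204.] ctr [ 499.1 -411.5] size [ 27.8 129.1] ang 9.1
yellow px [425. 267.] ctr [519.7 260.4] size [ 22.8 132. ] ang 178.8
yellow px [626. 198.] ctr [ 88.4 727.4] size [ 67.4 116.4] ang 177.1
green px [456. 277.] ctr [530.4 337.9] size [ 20.8 130.3] ang 3.1
green px [244. 206.] ctr [ 460.1 -262.1] size [ 26.  124.8] ang 1.9
green px [560.  44.] ctr [-841.5  512.6] size [517.7 891.2] ang 1.0
green px [474.  18.] ctr [-945.1  164.5] size [265.9 493.9] ang 16.2
green px [140.  24.] ctr [ -512.1 -1174.5] size [338.9 755.3] ang 48.3
```

View pics/crop_caddy.png

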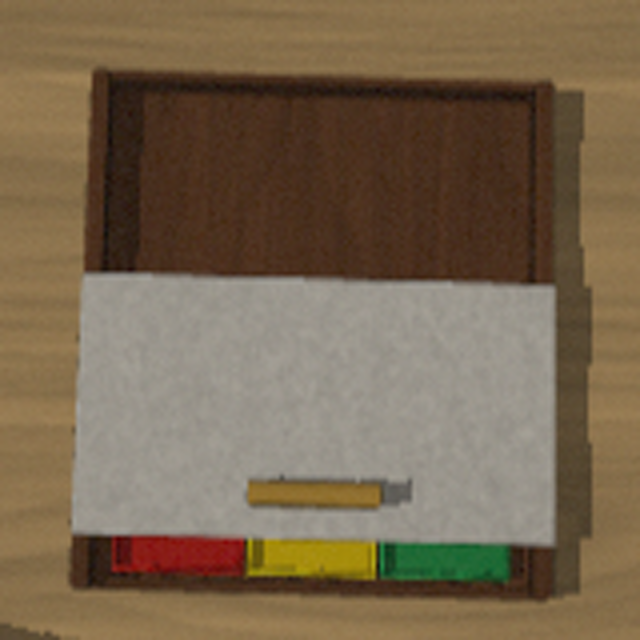

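View pics/crop_st.png

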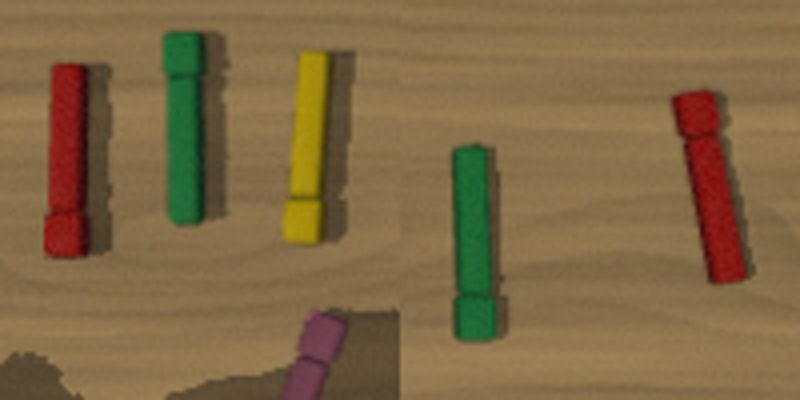

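View pics/wrist0.png

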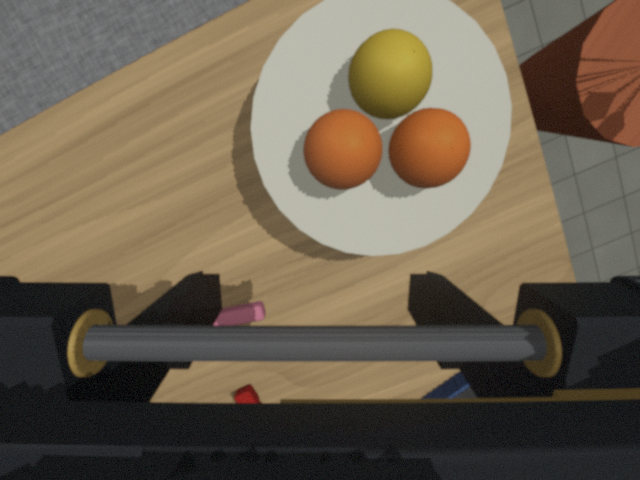

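The crops confirm all five colours. The pink stirrer is clearly different. Next is the caddy pose from its corners.

```bash
python3 - <<'E'
from h import *
c=cam("top")
px=lambda L:[(240+u/4-.4,150+v/4-.4) for u,v in L]
r=p2w(c,px([(94,70),(553,83),(550,600),(73,587)]),.036); print("rails BL BR FR FL",(r*1000).round(1))
k=p2w(c,px([(83,271),(556,284),(556,545),(72,532)]),.043); print("cover",(k*1000).round(1))
g=p2w(c,px([(249,480),(380,482),(380,495),(249,493)]),.073); print("grip",(g*1000).round(1),g.mean(0))
# fit caddy by least squares using trays in both cams
from scipy.optimize import least_squares
loc=np.array([[241,146],[241,-146],[-84,-146],[-84,146]])/1e3
def f(p):
    C,S=np.cos(p[2]),np.sin(p[2]); return (loc@np.array([[C,S],[-S,C]])+p[:2]-r[:,:2]).ravel()
s=least_squares(f,[.5,0,0]);print(s.x,np.degrees(s.x[2]),(s.fun*1000).round(1))
sc=cam("scene");save(sc,"sc_caddy",(210,190,400,330),4)
E
```

```text
rails BL BR FR FL [[ 756.   108.9   36. ]
 [ 750.  -180.9   36. ]
 [ 426.2 -173.    36. ]
 [ 432.2  114.3   36. ]]
cover [[ 625.   112.2   43. ]
 [ 619.  -179.4   43. ]
 [ 458.7 -176.3   43. ]
 [ 464.7  115.    43. ]]
grip [[493.6   8.6  73. ]
 [492.9 -68.7  73. ]
 [485.2 -68.6  73. ]
 [485.9   8.6  73. ]] [ 0.48942655 -0.03002815  0.073     ]
[ 0.51263    -0.03105687 -0.02064938] -1.1831221227203443 [ 0.5  1.   0.6 -1.1 -0.5 -2.3 -0.6  2.4]
```

View pics/sc_caddy.png

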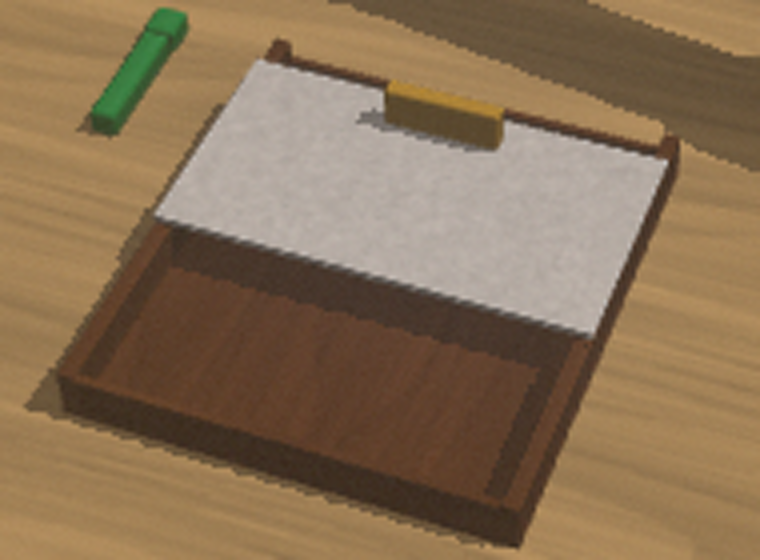

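Caddy: centre (0.5126, −0.031), yaw about −1.2°. The cover is about 29 mm open and the grip is near x = 0.488. Plan: keep the jaws along world y throughout and push the rib with closed fingers.

Request:
{"method": "apply_moves", "body": {"deltas": "-0.5 0 0 0 -1 0 0;-1 0 0 0 -1 0 0;-1 0 0 0 -1 0 0;-1 0 0 0 -1 0 0;-1 0 0 0 -0.8 0 0;-1 0 0 0 0 0 0"}}

```text
clock: 0.95
eef_pos: [0.2249, 0.3758, 0.2481]
tool_rot: [-1.198, -1.225, 1.22]
wrist_force: [0.2, -0.5, 1.1]
gripper_width: 0.0424
```

```bash
python3 -c "
from h import *;st()"
```

```text
t 0.95 pos [224.9 375.8 248.1] x [-0.019  1.     0.003] y [ 0.001  0.003 -1.   ] F [ 0.2 -0.5  1.1] w 42.4 q [-1.04  0.18 -0.1   2.07  0.02  0.89  0.43]
```

Request:
{"method": "apply_moves", "body": {"deltas": "-0.9 0.1 -0.6 0 0 0 0;-0.9 0.1 -0.6 0 0 0 0;-0.9 0.2 -0.6 0 0 0 0;-0.9 0.2 -0.6 0 0 0 0;-0.9 0.2 -0.5 0 0 0 0;-0.9 0.3 -0.5 0 0 0 0;-0.9 0.3 -0.5 0 0 0 0;-0.9 0.3 -0.5 0 0 0 0;-0.9 0.3 -0.5 0 0 0 0;-0.9 0.3 -0.4 0 0 0 0;-0.9 0.3 -0.3 0 0 0 0;-0.2 0.2 0 0 0 0 0"}}

```text
clock: 2.15
eef_pos: [0.4691, -0.0413, 0.1351]
tool_rot: [-1.204, -1.241, 1.211]
wrist_force: [0.8, 0.1, -0.2]
gripper_width: 0.0003
```

```bash
python3 -c "
from h import *;st();c=cam('top');save(c,'t1',(0,120,640,360),1.2);stirrers(c);c=cam('wrist');save(c,'w1')"
```

```text
t 2.15 pos [469.1 -41.3 135.1] x [-0.022  1.     0.009] y [ 0.015  0.009 -1.   ] F [ 0.8  0.1 -0.2] w 0.3 q [-0.17  0.41  0.21  2.11 -0.16  0.62  1.74]
red px [472. 271.] ctr [ 498.8 -414.1] size [ 23.7 118. ] ang 8.0
red px [142. 265.] ctr [510.6 405.9] size [ 24.2 117.7] ang 3.8
yellow px [202. 262.] ctr [519.1 257.8] size [ 23.4 117.5] ang 179.0
green px [413. 286.] ctr [ 462.8 -267. ] size [ 22.1 116.2] ang 178.2
green px [171. 256.] ctr [531.1 335.2] size [ 22.3 118.2] ang 3.1
```

View pics/w1.png

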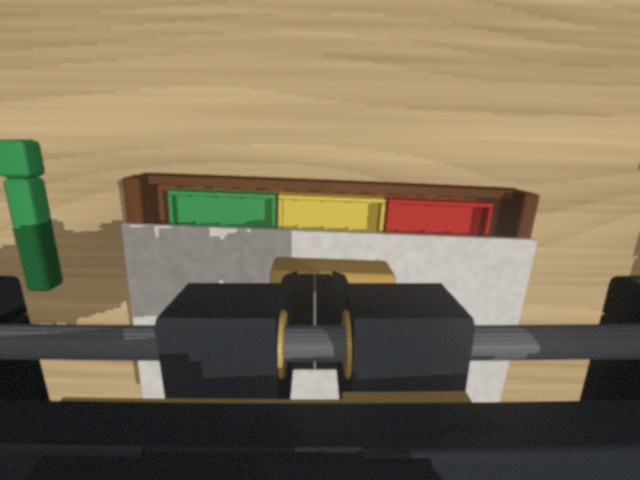

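View pics/t1.png

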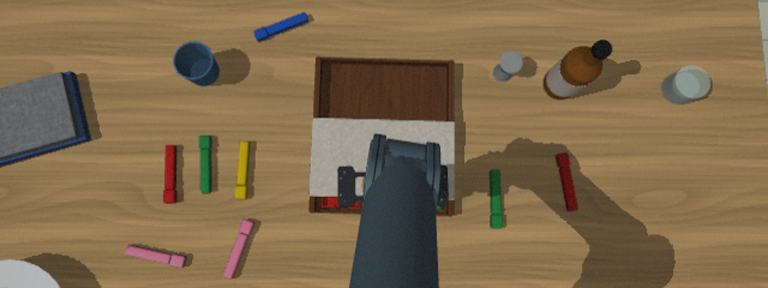

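Request:
{"method": "apply_moves", "body": {"deltas": "0.2 0 0.5 0.2 0 0.1 0;0 0.9 0 0 0 0 0;0 0.8 0 0 0 0 0;0 0.1 -0.2 0 0 0 0"}}

```text
clock: 2.65
eef_pos: [0.4544, -0.023, 0.0637]
tool_rot: [-1.189, -1.233, 1.229]
wrist_force: [-0.0, -0.1, -0.4]
gripper_width: 0.0006
```

```bash
python3 -c "
from h import *;st()"
```

```text
t 2.65 pos [454.4 -23.   63.7] x [-0.031  0.999  0.006] y [-0.002  0.006 -1.   ] F [-0.  -0.1 -0.4] w 0.6 q [-0.18  0.54  0.16  2.16 -0.2   0.46  1.75]
```

Request:
{"method": "apply_moves", "body": {"deltas": "-0.1 0 -0.5 0 0.6 0 0;0 0 -0.5 0 0 0 0;0 0 -0.5 0 0 0 0;0 0 -0.5 0 0 0 0;0 0 -0.5 0 0 0 0;0 0 -0.4 0 0 0 0"}}

```text
clock: 3.25
eef_pos: [0.5686, -0.0201, 0.0675]
tool_rot: [-1.196, -1.19, 1.201]
wrist_force: [-2.5, -2.1, -0.4]
gripper_width: 0.0009
```

```bash
python3 -c "
from h import *;st()"
```

```text
t 3.25 pos [568.6 -20.1  67.5] x [0.014 1.    0.009] y [-0.018  0.009 -1.   ] F [-2.5 -2.1 -0.4] w 0.9 q [-0.18  0.67  0.19  1.86 -0.21  0.65  1.7 ]
```

Request:
{"method": "apply_moves", "body": {"deltas": "-0.1 0.1 -0.4 -0.2 0 0 0;0 0 -0.3 0 0 0 0;0 0 -0.2 0 0 0 0;0 0 -0.1 0 0 0 0"}}

```text
clock: 3.65
eef_pos: [0.6006, -0.0203, 0.0665]
tool_rot: [-1.189, -1.188, 1.206]
wrist_force: [-10.3, -3.7, 1.4]
gripper_width: 0.0004
```

Request:
{"method": "apply_moves", "body": {"deltas": "0 0 -0.1 0 0 0 0;0 0 -0.1 0 0 0 0"}}

```text
clock: 3.85
eef_pos: [0.6005, -0.0203, 0.0666]
tool_rot: [-1.176, -1.174, 1.216]
wrist_force: [-8.7, -3.3, 1.5]
gripper_width: 0.0004
```

```bash
python3 -c "
from h import *;st();c=cam('top');save(c,'t2',(240,150,400,310),4)"
```

```text
t 3.85 pos [600.5 -20.3  66.6] x [0.01  1.    0.008] y [-0.043  0.008 -0.999] F [-8.7 -3.3  1.5] w 0.4 q [-0.17  0.72  0.19  1.75 -0.21  0.73  1.69]
```

View pics/t2.png

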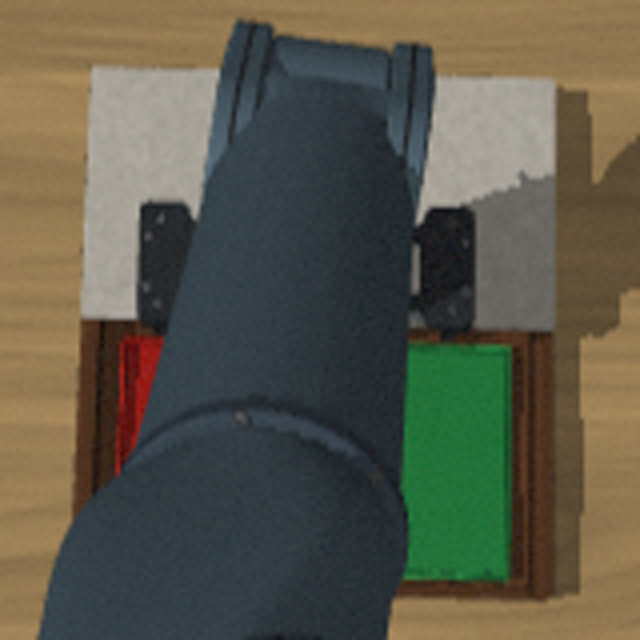

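Request:
{"method": "apply_moves", "body": {"deltas": "0 0 0.4 -0.3 0 0 0;0 -0.8 0.2 0 0 0 30;0 -0.9 0 0 0 0 40;0 -0.8 0.4 0 0 0 40;-0.9 0 0.5 0 0 0 40;-1 0 0.5 0 0 0 40;-1 0 0.5 0 0 0 40;-1 0 0.4 0 0 0 40;-1 0 0.3 0 0 0 40;-0.9 0 0 0 0 0 40"}}

```text
clock: 4.9
eef_pos: [0.4796, -0.2405, 0.1867]
tool_rot: [-1.189, -1.228, 1.213]
wrist_force: [1.0, 0.5, -0.1]
gripper_width: 0.0401
```

```bash
cat >> h.py <<'E'
from scipy.optimize import least_squares
S8=8
def boxes(p,z0=0.0,sgn=1):
    x,y,t=p; out=[]
    for a,b,w in ((-60,32,10),(32,60,12)):
        P=np.array([[X,Y,Z] for X in (a,b) for Y in (-w,w) for Z in (0,20)])/1000.
        P[:,0]*=sgn
        C,S=np.cos(t),np.sin(t)
        out.append(np.c_[P[:,:2]@np.array([[C,S],[-S,C]])+[x,y],P[:,2]+z0])
    return out
def mom(m):
    M=cv2.moments(m,True); cx,cy=M['m10']/M['m00'],M['m01']/M['m00']
    return cx,cy,0.5*np.arctan2(2*M['mu11'],M['mu20']-M['mu02'])
def fit(c,k,p0,z0=0.0,sgn=1):
    """match silhouette moments of the stirrer model with blob k"""
    x0,y0=k[:,0].min(0)-12; x1,y1=k[:,0].max(0)+12
    m=np.zeros((y1-y0,x1-x0),np.uint8); cv2.drawContours(m,[k-[[x0,y0]]],-1,1,-1)
    ob=mom(m)
    def f(p):
        mm=np.zeros(((y1-y0)*S8,(x1-x0)*S8),np.uint8)
        for P in boxes(p,z0,sgn):
            q=((w2p(c,P)-[x0,y0]+.5)*S8); cv2.fillConvexPoly(mm,cv2.convexHull(q.round().astype(np.int32)),1)
        a=mom(mm)
        d=(a[2]-ob[2]+np.pi/2)%np.pi-np.pi/2
        return [(a[0]+.5)/S8-.5-ob[0],(a[1]+.5)/S8-.5-ob[1],d*50]
    s=least_squares(f,p0,diff_step=[4e-3,4e-3,2e-2],x_scale=[.01,.01,.1])
    return s.x,s.fun
def fitall(c,near,col,sgn=1,z0=0.0,amin=100):
    best=min(blobs(c,col,amin),key=lambda k:np.hypot(*(p2w(c,k[:,0].mean(0),z0+.01)[0,:2]-near)))
    return fit(c,best,[near[0],near[1],0.0],z0,sgn)
E
python3 - <<'E'
from h import *
st()
t=cam("top");s=cam("scene")
save(t,"t3",(240,150,500,310),3)
for col,n,g in (("green",(.463,-.266),-1),("red",(.499,-.414),1),("yellow",(.519,.258),-1),("green",(.531,.335),1),("red",(.5106,.406),-1)):
    for c in (t,s):
        p,r=fitall(c,n,col,g); print(col,(p[:2]*1000).round(1),"ang",np.degrees(p[2]).round(1),np.round(r,2))
E
```

```text
t 4.90 pos [ 479.6 -240.5  186.7] x [-0.018  1.     0.014] y [-0.002  0.014 -1.   ] F [ 1.   0.5 -0.1] w 40.1 q [ 0.17  0.44  0.28  1.9  -0.18  0.83  2.13]Traceback (most recent call last):
  File "<stdin>", line 7, in <module>
  File "h.py", line 71, in fitall
    return fit(c,best,[near[0],near[1],0.0],z0,sgn)
  File "h.py", line 67, in fit
    s=least_squares(f,p0,diff_step=[4e-3,4e-3,2e-2],x_scale=[.01,.01,.1])
    return func(*args, **kwargs)
    result = trf(vector_fun.fun, vector_fun.jac, x0, f0, J0, lb, ub, ftol, xtol,
                 gtol, max_nfev, x_scale, loss_function, tr_solver,
                 tr_options.copy(), verbose, callback=callback_wrapped)
    return trf_no_bounds(
        fun, jac, x0, f0, J0, ftol, xtol, gtol, max_nfev, x_scale,
        loss_function, tr_solver, tr_options, verbose, callback=callback)
    f_new = fun(x_new)
    self._update_fun()
    ~~~~~~~~~~~~~~~~^^
    self.f = self.fun_wrapped(xp_copy(self.x))
             ~~~~~~~~~~~~~~~~^^^^^^^^^^^^^^^^^
    return np.atleast_1d(self.fun(x))
                         ~~~~~~~~^^^
    return self.f(x, *self.args, **self.kwargs)
           ~~~~~~^^^^^^^^^^^^^^^^^^^^^^^^^^^^^^
  File "h.py", line 64, in f
    a=mom(mm)
  File "h.py", line 53, in mom
    M=cv2.moments(m,True); cx,cy=M['m10']/M['m00'],M['m01']/M['m00']
                                 ~~~~~~~~^~~~~~~~~
ZeroDivisionError: float division by zero
```

View pics/t3.png

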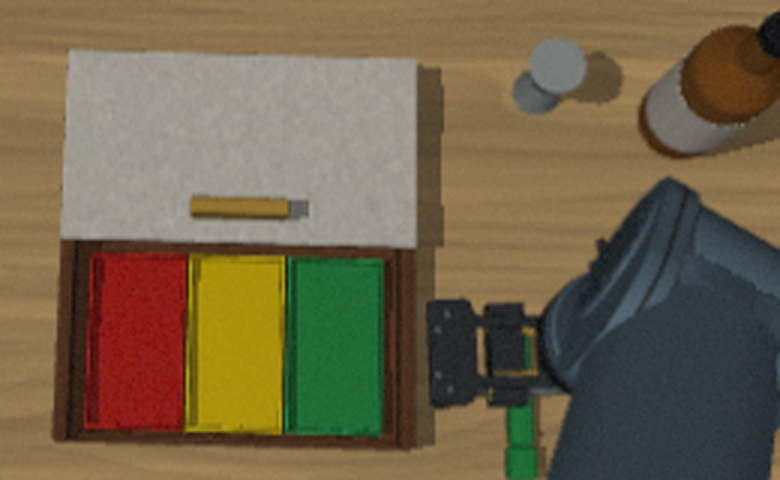

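```bash
python3 - <<'E'
s=open('h.py').read()
s=s.replace("s=least_squares(f,p0,diff_step=[4e-3,4e-3,2e-2],x_scale=[.01,.01,.1])\n    return s.x,s.fun",
"sc=np.array([.01,.01,.1]); g=lambda q:f(np.array(p0)+sc*(q-1))\n    s=least_squares(g,[1.,1.,1.],diff_step=.2,max_nfev=20)\n    return np.array(p0)+sc*(s.x-1),s.fun")
open('h.py','w').write(s)
E
python3 - <<'E'
from h import *
t=cam("top");s=cam("scene")
t0=dict(t);t0["pixels"]=cv2.imread("pics/top0.png")[:,:,::-1].copy()
s0=dict(s);s0["pixels"]=cv2.imread("pics/scene0.png")[:,:,::-1].copy()
for col,n,g in (("green",(.463,-.266),-1),("red",(.499,-.414),1),("yellow",(.519,.258),-1),("green",(.531,.335),1),("red",(.5106,.406),-1)):
    for c in (t0,s0):
        p,r=fitall(c,n,col,g); print(col,(p[:2]*1000).round(1),"ang",np.degrees(p[2]).round(1),np.round(r,2))
stirrers(t,0.020,1000)
for col in RNG:
    k=max([k for k in blobs(t,col,800) ],key=cv2.contourArea)
    print(col,k[:,0].min(0),k[:,0].max(0))
w=cam("wrist");save(w,"w3")
E
```

```text
green [ 462.6 -265.8] ang 0.0 [-0.04 -0.02 -0.03]
green [ 457.9 -264.4] ang 0.3 [ 0.01 -0.01 -0.08]
red [ 498.7 -414.1] ang 7.6 [-0.02 -0.    0.04]
red [ 495.8 -412.4] ang 8.0 [-0.02  0.02 -0.04]
yellow [519.5 257.7] ang -1.6 [ 0.    0.01 -0.02]
yellow [518.  259.6] ang -1.6 [-0.    0.04 -0.01]
green [531.6 335.8] ang 3.9 [ 0.   -0.05 -0.04]
green [526.9 336.5] ang 4.7 [-0.   -0.02 -0.04]
red [510.  405.3] ang 2.4 [0.01 0.02 0.01]
red [508.5 407.1] ang 2.7 [-0.01  0.    0.05]
red px [285. 263.] ctr [514.7  51.9] size [ 81.1 146.5] ang 0.3
yellow px [318. 264.] ctr [513.3 -30.5] size [ 80.5 147.4] ang 178.8
green px [351. 265.] ctr [ 512.  -112.2] size [ 79.7 147.4] ang 179.1
red [268 234] [301 293]
yellow [301 235] [334 294]
green [335 235] [367 295]
```

View pics/w3.png

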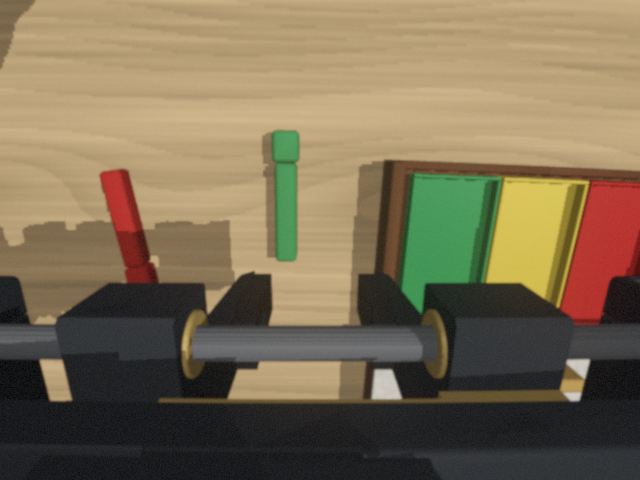

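```bash
python3 - <<'E'
from h import *
w=cam("wrist")
p,r=fitall(w,(.462,-.266),"green",-1); print((p[:2]*1000).round(1),np.degrees(p[2]).round(1),r)
# tray fit in wrist : corners of green tray seen: front wall corners
print((p2w(w,[(411,171),(501,176),(588,180)],.020)*1000).round(1))
C,S=np.cos(-.0175),np.sin(-.0175)
pr=lambda x,y,z:[.5126+C*x-S*y,-.031+S*x+C*y,z]
print(w2p(w,[pr(-.073,-.122,.02),pr(-.073,-.042,.02),pr(-.073,.04,.02),pr(-.084,-.146,.036)]).round(1))
E
```

```text
[ 461.7 -263.3] 0.3 [-0.00652131 -0.00413804  0.01008279]
[[ 435.1 -150.9   20. ]
 [ 437.7  -69.1   20. ]
 [ 439.3   12.7   20. ]]
[[409.8 173.7]
 [497.9 177.3]
 [585.2 181.1]
 [388.2 160.8]]
```

Request:
{"method": "apply_moves", "body": {"deltas": "-0.5 0 0.4 0 0 0.2 44;-0.1 0.5 0 0 0 0 44;0 0.9 0 0 0 0 44;0 0.9 0 0 0 0 44;0 0.7 0 0 0 0 44;0 0.4 0 0 0 0 44"}}

```text
clock: 5.8
eef_pos: [0.467, -0.2615, 0.0494]
tool_rot: [-1.203, -1.233, 1.237]
wrist_force: [0.7, 0.8, 0.5]
gripper_width: 0.0439
```

```bash
python3 -c "
from h import *;st()
w=cam('wrist');save(w,'w4')
p,r=fitall(w,(.462,-.266),'green',-1); print((p[:2]*1000).round(1),np.degrees(p[2]).round(1),r)"
```

```text
t 5.80 pos [ 467.  -261.5   49.4] x [-0.033  0.999 -0.009] y [ 0.005 -0.008 -1.   ] F [0.7 0.8 0.5] w 43.9 q [ 0.26  0.66  0.21  1.97 -0.24  0.53  2.24]
[ 458.8 -263.5] 0.1 [-0.00242845  0.01054357  0.02922848]
```

View pics/w4.png

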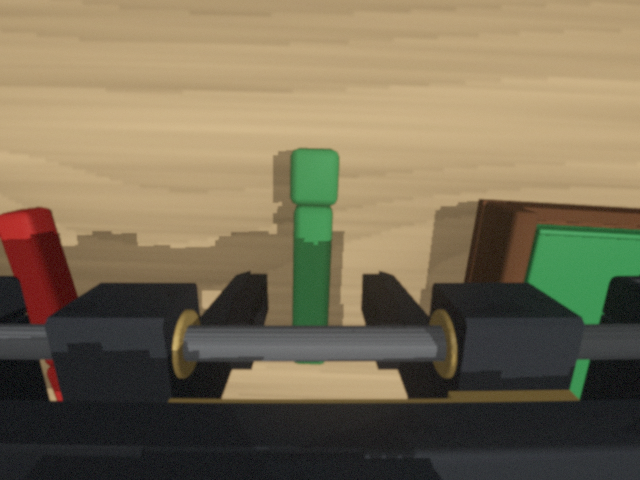

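Request:
{"method": "apply_moves", "body": {"deltas": "-0.1 0.5 0.1 0 0.3 -0.1 40;0 0.3 0 0 0 0 40;0 0 0 0 0 0 10;0 0 0 0 0 0 10;0 0 0 0 0 0 10"}}

```text
clock: 6.35
eef_pos: [0.4623, -0.2645, 0.0171]
tool_rot: [-1.206, -1.22, 1.216]
wrist_force: [0.6, 0.9, 0.2]
gripper_width: 0.0197
```

```bash
python3 -c "
from h import *;st()"
```

```text
t 6.35 pos [ 462.3 -264.5   17.1] x [-0.012  1.     0.   ] y [ 0.003  0.    -1.   ] F [0.6 0.9 0.2] w 19.7 q [ 0.29  0.72  0.18  1.97 -0.27  0.47  2.26]
```

Request:
{"method": "apply_moves", "body": {"deltas": "0 -0.5 0 0 0 0 10;0 -0.9 0 0 0 0 10;0.3 -0.5 -0.1 0 0.1 0 10;0.8 0 -0.2 0 0.1 0 10;0.9 0 -0.3 0 0 0 10;0.9 0 -0.3 0 0 0 10;0.9 0 -0.3 0 0 0 10;0.5 0 -0.1 0 0 0 10;0.1 0 0 0 0 0 10"}}

```text
clock: 7.25
eef_pos: [0.5217, -0.0838, 0.1055]
tool_rot: [-1.228, -1.217, 1.198]
wrist_force: [-0.6, -0.4, -0.5]
gripper_width: 0.0195
```

```bash
python3 -c "
from h import *;st()
w=cam('wrist');save(w,'w5')"
```

```text
t 7.25 pos [521.7 -83.8 105.5] x [ 0.006  1.    -0.003] y [ 0.019 -0.003 -1.   ] F [-0.6 -0.4 -0.5] w 19.5 q [-0.13  0.55  0.26  1.99 -0.23  0.62  1.85]
```

View pics/w5.png

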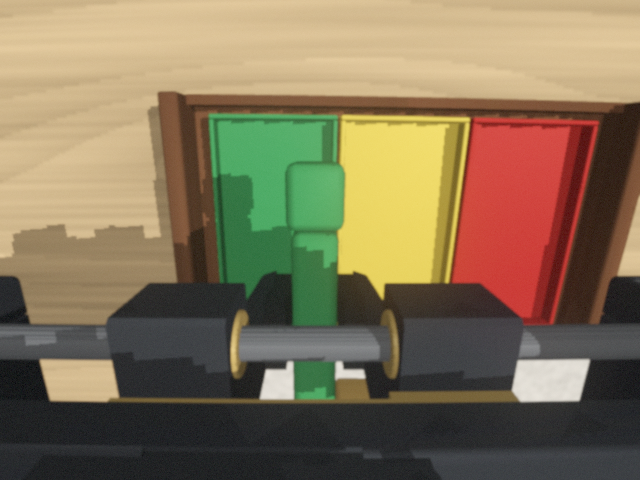

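```bash
python3 - <<'E'
from h import *
st()
w=cam("wrist")
print((p2w(w,[(209,115),(338.5,117),(469.5,118.5),(598,121)],.020)*1000).round(1))
print((p2w(w,[(160,93),(640,104)],.036)*1000).round(1))
E
```

```text
t 7.30 pos [521.5 -84.3 105.4] x [ 0.007  1.    -0.003] y [ 0.019 -0.004 -1.   ] F [ 0.2  1.  -0.7] w 19.9 q [-0.13  0.55  0.26  1.99 -0.23  0.62  1.85]
[[ 438.3 -148.8   20. ]
 [ 440.2  -69.1   20. ]
 [ 441.2   12.    20. ]
 [ 442.4   93.6   20. ]]
[[ 427.3 -170.8   36. ]
 [ 433.6  103.7   36. ]]
```

Request:
{"method": "apply_moves", "body": {"deltas": "-0.1 0 0.2 0.2 0.1 0 10;0 0.8 0 0 0 0 10;0 0.5 0 0 0 0 10"}}

```text
clock: 7.65
eef_pos: [0.5129, -0.0973, 0.0552]
tool_rot: [-1.23, -1.19, 1.194]
wrist_force: [-0.2, 0.6, -0.7]
gripper_width: 0.0196
```

```bash
python3 -c "
from h import *;st()
"
```

```text
t 7.65 pos [512.9 -97.3  55.2] x [ 0.026  1.    -0.007] y [ 0.004 -0.008 -1.   ] F [-0.2  0.6 -0.7] w 19.6 q [-0.09  0.64  0.24  2.   -0.27  0.53  1.88]
```

Request:
{"method": "apply_moves", "body": {"deltas": "0.2 0.2 0 0 -0.1 -0.1 10;0.02 0.2 0 0 0 0 10;0 0 0 0 0 0 10"}}

```text
clock: 7.95
eef_pos: [0.5099, -0.0929, 0.0371]
tool_rot: [-1.219, -1.191, 1.192]
wrist_force: [-0.0, -1.0, 0.2]
gripper_width: 0.0196
```

```bash
python3 -c "
from h import *;st();w=cam('wrist');save(w,'w6')
"
```

```text
t 7.95 pos [509.9 -92.9  37.1] x [0.024 1.    0.   ] y [-0.001  0.    -1.   ] F [-0.  -1.   0.2] w 19.6 q [-0.07  0.67  0.21  2.01 -0.28  0.49  1.89]
```

View pics/w6.png

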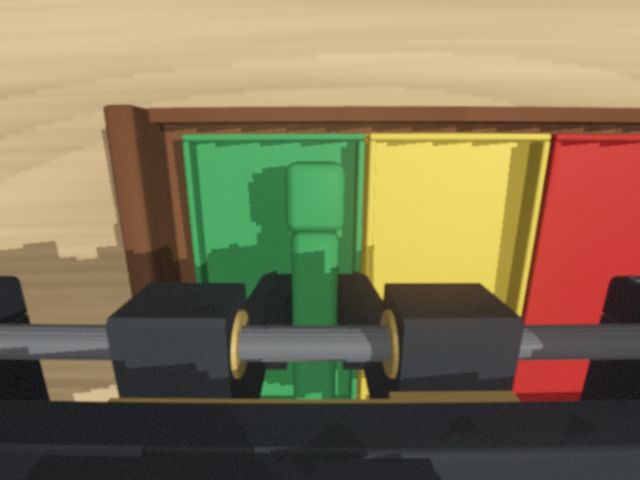

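Request:
{"method": "apply_moves", "body": {"deltas": "0.11 0.1 -0.07 0 -0.1 0 10;0 0 0 0 0 0 10"}}

```text
clock: 8.2
eef_pos: [0.5143, -0.0887, 0.0346]
tool_rot: [-1.217, -1.199, 1.198]
wrist_force: [-0.7, 0.5, -0.3]
gripper_width: 0.0193
```

```bash
python3 -c "
from h import *;st()
"
```

```text
t 8.20 pos [514.3 -88.7  34.6] x [ 0.015  1.    -0.   ] y [ 0.002 -0.    -1.   ] F [-0.7  0.5 -0.3] w 19.3 q [-0.08  0.68  0.21  2.   -0.28  0.49  1.89]
```

Request:
{"method": "apply_moves", "body": {"deltas": "0 0.06 0 0 0 0 10;0 0 0 0 0 0 27;0 0 0 0 0 0 27;0 -0.3 0 0 0 0 27;0 -0.8 0 0 0 0 35;0 -0.8 0 0 0 0 40"}}

```text
clock: 8.8
eef_pos: [0.5122, -0.0882, 0.1092]
tool_rot: [-1.213, -1.196, 1.201]
wrist_force: [0.1, -0.2, 0.5]
gripper_width: 0.0393
```

```bash
python3 -c "
from h import *;st();w=cam('wrist');save(w,'w7')
"
```

```text
t 8.80 pos [512.2 -88.2 109.2] x [0.014 1.    0.   ] y [-0.004  0.    -1.   ] F [ 0.1 -0.2  0.5] w 39.3 q [-0.13  0.54  0.27  1.99 -0.23  0.64  1.85]
```

View pics/w7.png

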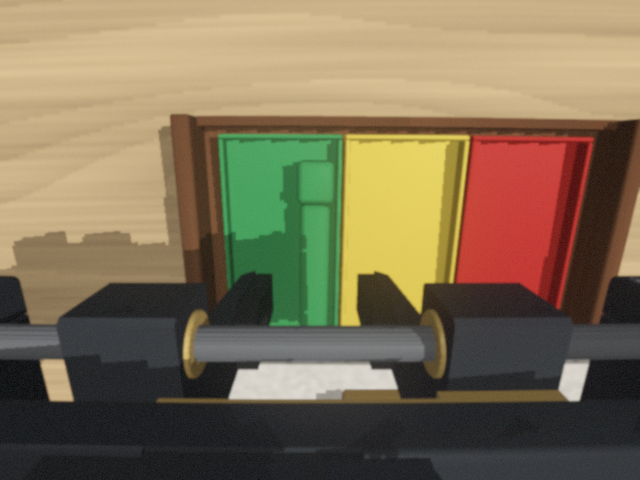

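Request:
{"method": "apply_moves", "body": {"deltas": "-0.6 0 0 0 0 0 44;-0.9 0 0 0 -0.4 0 44;-0.9 0 0 0 -0.4 0 44;-0.9 0 0 0 -0.4 0 44;-0.9 0 0 0 -0.4 0 44;-0.9 0 0 0 -0.1 0 44;-0.9 0 0.1 0 0 0 44;-0.9 0 0.1 0 0 0 44;-0.6 0 0 0 0 0 44;-0.2 0 0 0 0 0 44"}}

```text
clock: 9.85
eef_pos: [0.5362, -0.4067, 0.1256]
tool_rot: [-1.151, -1.325, 1.312]
wrist_force: [-0.0, -0.6, 0.2]
gripper_width: 0.0438
```

```bash
python3 -c "
from h import *;st();w=cam('wrist');save(w,'w8')
p,r=fitall(w,(.4975,-.4125),'red',1); print((p[:2]*1000).round(1),np.degrees(p[2]).round(1),r)"
```

```text
t 9.85 pos [ 536.2 -406.7  125.6] x [-0.145  0.989 -0.005] y [ 0.015 -0.003 -1.   ] F [-0.  -0.6  0.2] w 43.8 q [ 0.43  0.72  0.23  1.58 -0.21  0.85  2.46]
[ 497.4 -411.8] 8.0 [-0.00234746  0.03639044  0.01291856]
```

View pics/w8.png

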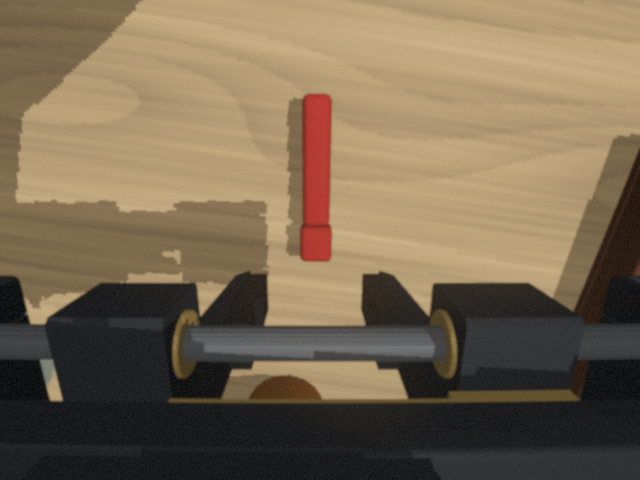

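Request:
{"method": "apply_moves", "body": {"deltas": "0 0 0.5 0.2 0 0 40;0 0.6 0.4 0 0 0 40;0 0.9 0 0 0 0 40;0 0.6 0 0 0 0 40"}}

```text
clock: 10.3
eef_pos: [0.4988, -0.4092, 0.0441]
tool_rot: [-1.139, -1.315, 1.325]
wrist_force: [0.5, -0.3, -1.0]
gripper_width: 0.04
```

```bash
cat >> h.py <<'E'
def go(x,y,z,yaw=None):
    """remaining shift in tool units"""
    s=bot.observe(); M=R.from_rotvec(s["tool_rot"]).as_matrix()
    d=(np.array([x,y,z])/1000-s["eef_pos"])@M/0.04
    yw=np.degrees(np.arctan2(M[1,0],M[0,0]))
    print("units",d.round(2),"yaw",yw.round(1),"" if yaw is None else "roty %.2f"%((yw-yaw)/5),"rotx %.2f rotz %.2f"%(np.degrees(M[:,2]@[0,0,-1])/-5*-1*1, 0), "tilt y",M[:2,1].round(3))
E
python3 -c "
from h import *;st();go(497.4,-411.8,17,98)"
```

```text
t 10.30 pos [ 498.8 -409.2   44.1] x [-0.15   0.989 -0.008] y [-0.    -0.008 -1.   ] F [ 0.5 -0.3 -1. ] w 40.0 q [ 0.47  0.8   0.21  1.67 -0.23  0.69  2.51]
units [-0.05  0.68  0.04] yaw 98.6 roty 0.12 rotx -0.02 rotz 0.00 tilt y [-0.    -0.008]
```

Request:
{"method": "apply_moves", "body": {"deltas": "-0.05 0.4 0.04 0 0.1 -0.1 40;0 0.25 0 0 0 0 38;0 0 0 0 0 0 10;0 0 0 0 0 0 10;0 0 0 0 0 0 10"}}

```text
clock: 10.8
eef_pos: [0.4946, -0.4066, 0.0163]
tool_rot: [-1.128, -1.313, 1.313]
wrist_force: [-0.3, 0.0, -0.3]
gripper_width: 0.0197
```

```bash
python3 - <<'E'
s=open('h.py').read()
i=s.index("    print(\"units\"")
s=s[:i]+'''    rv=M.T@np.cross(M[:,1],[0,0,-1]); rv=np.degrees(rv)/5
    if yaw is not None: rv[1]=(yw-yaw)/5
    print("units",d.round(2),"rot",rv.round(2),"yaw %.1f"%yw)
'''
open('h.py','w').write(s)
E
python3 -c "
from h import *;st();go(497.4,-411.8,17,98)"
```

```text
t 10.80 pos [ 494.6 -406.6   16.3] x [-0.144  0.99   0.007] y [-0.007  0.006 -1.   ] F [-0.3  0.  -0.3] w 19.7 q [ 0.48  0.84  0.19  1.67 -0.24  0.66  2.52]
units [-0.14 -0.02 -0.05] rot [-0.07  0.06  0.08] yaw 98.3
```

Request:
{"method": "apply_moves", "body": {"deltas": "0 -0.5 0 0 0 0 10;0 -0.9 0 0 0 0 10;0.4 -0.6 0 0 0.3 0 10;0.8 -0.1 -0.1 0 0.4 0 10;0.9 0 -0.1 0 0.4 0 10;0.9 0 -0.1 0 0.4 0 10;0.9 0 -0.1 0 0.3 0 10;0.9 0 -0.1 0 0 0 10;0.9 0 0 0 0 0 10;0.9 0 0 0 0 0 10;0.9 0 0 0 0 0 10;0.9 0 0 0 0 0 10"}}

```text
clock: 12.0
eef_pos: [0.5157, -0.068, 0.1167]
tool_rot: [-1.238, -1.198, 1.183]
wrist_force: [0.1, -0.9, 0.3]
gripper_width: 0.0197
```

```bash
python3 -c "
from h import *;st();go(512,30,100,89)"
```

```text
t 12.00 pos [515.7 -68.  116.7] x [ 0.029  1.    -0.004] y [ 0.017 -0.005 -1.   ] F [ 0.1 -0.9  0.3] w 19.7 q [-0.19  0.52  0.29  2.   -0.24  0.63  1.8 ]
units [2.45 0.41 0.17] rot [ 0.19 -0.13 -0.05] yaw 88.4
```

Request:
{"method": "apply_moves", "body": {"deltas": "0.8 0.1 0.1 0.2 -0.1 0 10;0.8 0.2 0 0 0 0 10;0.6 0.1 0 0 0 0 10;0.2 0 0 0 0 0 10;0 0 0 0 0 0 10"}}

```text
clock: 12.5
eef_pos: [0.5169, 0.0389, 0.1048]
tool_rot: [-1.22, -1.208, 1.198]
wrist_force: [0.3, -0.2, -1.0]
gripper_width: 0.0197
```

```bash
python3 -c "
from h import *;st();go(512,30,33.5,89);w=cam('wrist');save(w,'w9')"
```

```text
t 12.50 pos [516.9  38.9 104.8] x [0.01 1.   0.  ] y [ 0.008  0.    -1.   ] F [ 0.3 -0.2 -1. ] w 19.7 q [-0.38  0.54  0.28  2.01 -0.24  0.62  1.62]
units [-0.22  1.78  0.13] rot [0.1  0.09 0.  ] yaw 89.4
```

View pics/w9.png

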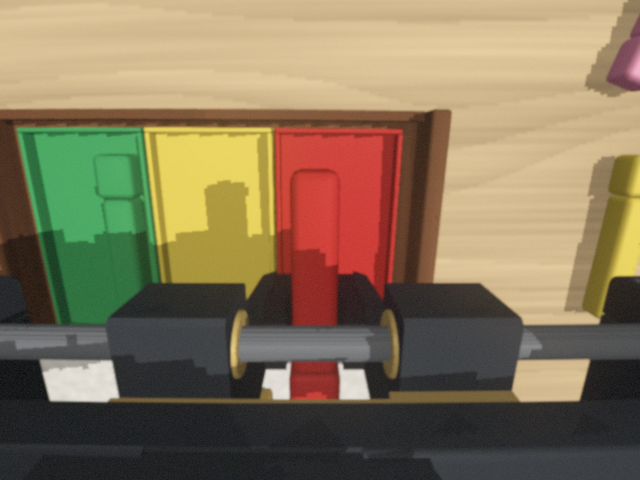

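```bash
python3 -c "
from h import *
w=cam('wrist')
print((p2w(w,[(18,128),(145,128),(275,128.5),(403.5,129)],.02)*1000).round(1))"
```

```text
[[ 438.  -148.    20. ]
 [ 439.7  -66.7   20. ]
 [ 441.2   14.5   20. ]
 [ 442.3   94.4   20. ]]
```

Request:
{"method": "apply_moves", "body": {"deltas": "-0.2 0.5 0.1 0.1 0 0 10;0 0.8 0 0 0 0 10;0 0.1 0 0 0 0 10;0 0.1 0 0 0 0 10"}}

```text
clock: 13.0
eef_pos: [0.5158, 0.0213, 0.0464]
tool_rot: [-1.226, -1.196, 1.192]
wrist_force: [0.1, -0.2, -0.3]
gripper_width: 0.0199
```

```bash
python3 -c "
from h import *;st();go(512,30,33.5,89)"
```

```text
t 13.00 pos [515.8  21.3  46.4] x [ 0.022  1.    -0.003] y [ 0.006 -0.003 -1.   ] F [ 0.1 -0.2 -0.3] w 19.9 q [-0.31  0.65  0.23  2.02 -0.29  0.5   1.67]
units [0.22 0.32 0.1 ] rot [ 0.06 -0.05 -0.03] yaw 88.7
```

Request:
{"method": "apply_moves", "body": {"deltas": "0.22 0.1 0.05 0 0 0 10;0.03 0.1 0.05 0 0 0 10;0 0.05 0 0 0 0 10"}}

```text
clock: 13.3
eef_pos: [0.513, 0.031, 0.0377]
tool_rot: [-1.229, -1.196, 1.19]
wrist_force: [0.2, 0.6, 0.0]
gripper_width: 0.0198
```

```bash
python3 -c "
from h import *;st();go(512,30,33,89);w=cam('wrist');save(w,'w10')"
```

```text
t 13.30 pos [513.   31.   37.7] x [ 0.024  1.    -0.003] y [ 0.008 -0.003 -1.   ] F [0.2 0.6 0. ] w 19.8 q [-0.33  0.66  0.23  2.03 -0.29  0.48  1.66]
units [-0.02  0.12  0.03] rot [ 0.09 -0.08 -0.03] yaw 88.6
```

View pics/w10.png

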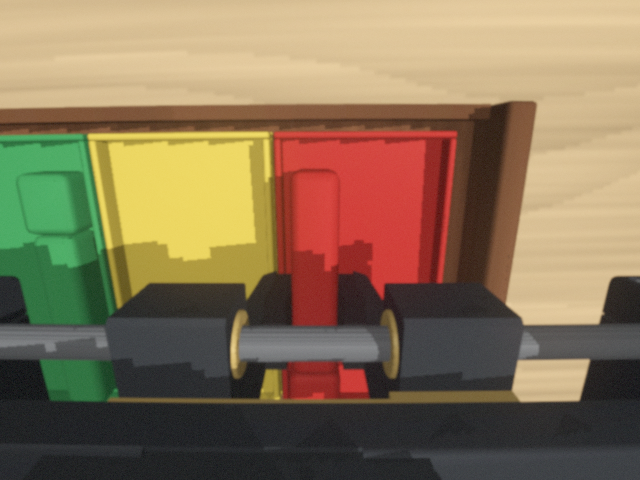

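Inside the walls. Lower slightly and release.

Request:
{"method": "apply_moves", "body": {"deltas": "0 0.12 0 0 0 0 10;0 0 0 0 0 0 27;0 0 0 0 0 0 27;0 -0.3 0 0 0 0 27;0 -0.8 0 0 0 0 35;0 -0.8 0 0 0 0 40"}}

```text
clock: 13.95
eef_pos: [0.5106, 0.0311, 0.1094]
tool_rot: [-1.225, -1.192, 1.193]
wrist_force: [0.4, -0.2, 0.4]
gripper_width: 0.0395
```

```bash
python3 -c "
from h import *;st();go(515,245,110,88.4);w=cam('wrist');save(w,'w11');t=cam('top');save(t,'t11',(100,150,400,320),2.6)
for n,col,g in (((.519,.2585),'yellow',-1),((.531,.336),'green',1),((.5106,.406),'red',-1)):
  p,r=fitall(t,n,col,g); print((p[:2]*1000).round(1),np.degrees(p[2]).round(1),r)"
```

```text
t 13.95 pos [510.6  31.1 109.4] x [ 0.024  1.    -0.004] y [ 0.002 -0.004 -1.   ] F [ 0.4 -0.2  0.4] w 39.5 q [-0.38  0.53  0.29  2.02 -0.24  0.63  1.62]
units [ 5.35 -0.03  0.02] rot [ 0.03  0.05 -0.04] yaw 88.6
[518.8 257.9] -1.4 [-0.03540598  0.01472375  0.0014746 ]
[531.8 335.6] 3.4 [ 0.02561768 -0.00579298  0.00684273]
[510.3 405.3] 2.2 [-0.0105225   0.03187739  0.0169694 ]
```

View pics/w11.png

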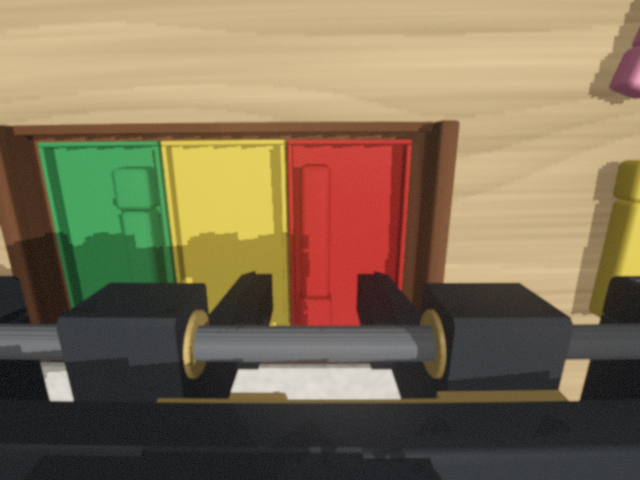

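View pics/t11.png

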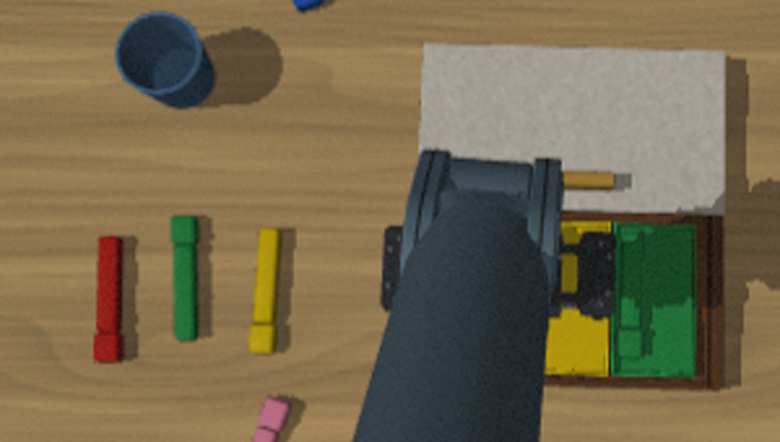

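Request:
{"method": "apply_moves", "body": {"deltas": "0.6 0 -0.1 0 0 0 44;0.9 0 -0.1 0 0 0 44;0.9 0 -0.1 0 0 0 44;0.9 0 -0.2 0 0 0 44;0.9 0 -0.2 0 0 0 44;0.8 0 -0.1 0 0 0 44;0.5 0 0 0 0 0 44;0.1 0 0 0 0 0 44"}}

```text
clock: 14.85
eef_pos: [0.5533, 0.2609, 0.1157]
tool_rot: [-1.234, -1.197, 1.181]
wrist_force: [1.2, 0.0, -1.0]
gripper_width: 0.0438
```

```bash
python3 -c "
from h import *;st();go(518,260,17,88.5);w=cam('wrist');save(w,'w12')
p,r=fitall(w,(.518,.26),'yellow',-1); print((p[:2]*1000).round(1),np.degrees(p[2]).round(1),r)"
```

```text
t 14.85 pos [553.3 260.9 115.7] x [ 0.03   1.    -0.001] y [ 0.014 -0.001 -1.   ] F [ 1.2  0.  -1. ] w 43.8 q [-0.73  0.65  0.3   1.76 -0.25  0.76  1.23]
units [-0.05  2.45  0.92] rot [ 0.16 -0.04 -0.01] yaw 88.3Traceback (most recent call last):
  File "<string>", line 3, in <module>
    p,r=fitall(w,(.518,.26),'yellow',-1); print((p[:2]*1000).round(1),np.degrees(p[2]).round(1),r)
        ~~~~~~^^^^^^^^^^^^^^^^^^^^^^^^^^
  File "h.py", line 71, in fitall
    best=min(blobs(c,col,amin),key=lambda k:np.hypot(*(p2w(c,k[:,0].mean(0),z0+.01)[0,:2]-near)))
ValueError: min() iterable argument is empty
```

View pics/w12.png

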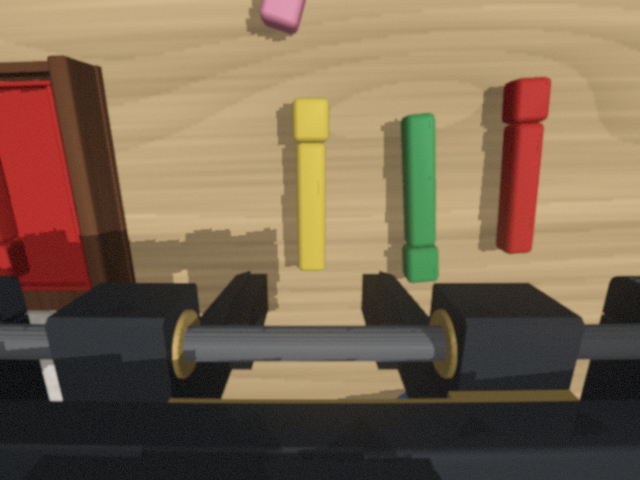

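```bash
sed -i 's/smin+(60 if col!="green" else 0)/{"red":170,"yellow":140,"green":110}[col]/' h.py; python3 -c "
from h import *;w=cam('wrist')
print(cv2.cvtColor(w['pixels'],cv2.COLOR_RGB2HSV)[[120,200,180],[310,312,370]])
for n,col,g in (((.518,.26),'yellow',-1),((.530,.338),'green',1),((.5095,.408),'red',-1)):
  p,r=fitall(w,n,col,g); print((p[:2]*1000).round(1),np.degrees(p[2]).round(1),r)"
```

```text
[[ 25 149 216]
 [ 25 154 212]
 [ 19  89 187]]
[518.3 259.4] -1.5 [ 0.01616313 -0.01629558  0.00121415]
[528.9 336.8] 4.2 [-0.00393626  0.00080705 -0.00581396]
[508.5 407.1] 3.1 [-0.01345332  0.03201481  0.02048643]
```

Request:
{"method": "apply_moves", "body": {"deltas": "0 0.2 0.6 0.15 0 0 42;0 0.6 0.3 0 0 0 42;0 0.7 0 0 0 0 42;0.1 0.3 0 0 0 0 42"}}

```text
clock: 15.35
eef_pos: [0.5197, 0.254, 0.0442]
tool_rot: [-1.236, -1.179, 1.179]
wrist_force: [-0.2, -0.4, 0.2]
gripper_width: 0.042
```

```bash
python3 -c "
from h import *;st();go(518.3,259.4,17,88.5)"
```

```text
t 15.35 pos [519.7 254.   44.2] x [ 0.042  0.999 -0.005] y [ 0.005 -0.005 -1.   ] F [-0.2 -0.4  0.2] w 42.0 q [-0.73  0.72  0.26  1.86 -0.29  0.6   1.24]
units [0.14 0.68 0.04] rot [ 0.06 -0.19 -0.06] yaw 87.6
```

Request:
{"method": "apply_moves", "body": {"deltas": "0.15 0.2 0.04 0 -0.15 0 42;0.03 0.3 0 0 0 0 42;0 0.1 0 0 0 0 42"}}

```text
clock: 15.65
eef_pos: [0.5194, 0.2594, 0.019]
tool_rot: [-1.232, -1.187, 1.188]
wrist_force: [-0.1, 0.5, 0.2]
gripper_width: 0.0418
```

```bash
python3 -c "
from h import *;st();go(518.3,259.4,17,88.5)"
```

```text
t 15.65 pos [519.4 259.4  19. ] x [ 0.031  0.999 -0.006] y [ 0.005 -0.006 -1.   ] F [-0.1  0.5  0.2] w 41.8 q [-0.72  0.77  0.24  1.85 -0.3   0.56  1.25]
units [0.   0.05 0.03] rot [ 0.06 -0.06 -0.07] yaw 88.2
```

Request:
{"method": "apply_moves", "body": {"deltas": "0 0 0 0 0 0 10;0 0 0 0 0 0 10;0 0 0 0 0 0 10;0 -0.6 0 0 0 0 10;0 -0.9 0 0 0 0 10;-0.4 -0.6 0 0 0 0 10;-0.9 0 0 0 0 0 10;-0.9 0 0 0 0 0 10;-0.9 0 0 0 0 0 10;-0.9 0 0 0 0 0 10;-0.9 0 0.1 0 0 0 10;-0.9 0 0.1 0 0 0 10"}}

```text
clock: 16.85
eef_pos: [0.5085, 0.0284, 0.1123]
tool_rot: [-1.23, -1.208, 1.185]
wrist_force: [0.6, -0.5, -0.7]
gripper_width: 0.0196
```

```bash
python3 -c "
from h import *;st();go(514,-29,100,89)"
```

```text
t 16.85 pos [508.5  28.4 112.3] x [0.02  1.    0.001] y [ 0.017  0.001 -1.   ] F [ 0.6 -0.5 -0.7] w 19.6 q [-0.37  0.51  0.29  2.03 -0.25  0.61  1.63]
units [-1.43  0.31 -0.16] rot [ 0.2  -0.03  0.02] yaw 88.9
```

Request:
{"method": "apply_moves", "body": {"deltas": "-0.8 0 -0.1 0.2 0 0 10;-0.5 0.2 -0.1 0 0 0 10;-0.1 0.6 0 0 0 0 10;0.1 0.6 0 0 0 0 10;0 0.2 0 0 0 0 10"}}

```text
clock: 17.35
eef_pos: [0.5178, -0.0345, 0.0513]
tool_rot: [-1.231, -1.192, 1.183]
wrist_force: [-0.7, -0.5, -1.0]
gripper_width: 0.0201
```

```bash
python3 -c "
from h import *;st();go(514,-29,30,89);w=cam('wrist');save(w,'w13')"
```

```text
t 17.35 pos [517.8 -34.5  51.3] x [ 0.031  1.    -0.001] y [ 0.008 -0.001 -1.   ] F [-0.7 -0.5 -1. ] w 20.1 q [-0.21  0.64  0.24  2.01 -0.29  0.51  1.78]
units [0.13 0.53 0.1 ] rot [ 0.1  -0.16 -0.01] yaw 88.2
```

View pics/w13.png

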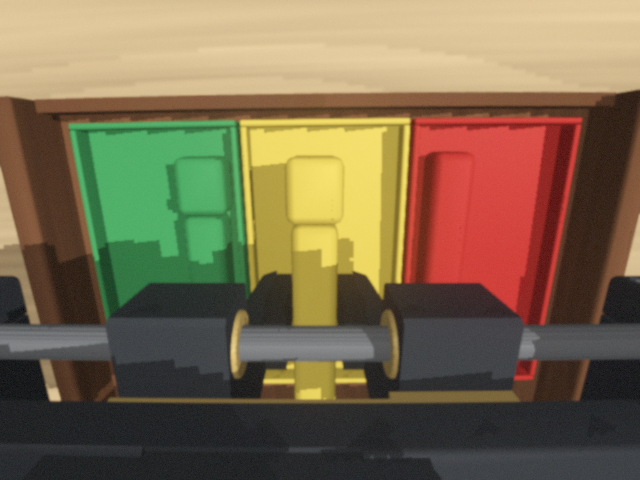

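Request:
{"method": "apply_moves", "body": {"deltas": "0.13 0.2 0.05 0.1 -0.1 0 10;0.03 0.2 0.03 0 0 0 10;0.02 0.1 0 0 0 0 10"}}

```text
clock: 17.7
eef_pos: [0.5159, -0.0266, 0.0318]
tool_rot: [-1.221, -1.194, 1.194]
wrist_force: [-0.3, 0.0, 0.1]
gripper_width: 0.0197
```

```bash
python3 -c "
from h import *;st();go(514,-29,30,89)"
```

```text
t 17.70 pos [515.9 -26.6  31.8] x [ 0.021  1.    -0.001] y [ 0.002 -0.001 -1.   ] F [-0.3  0.   0.1] w 19.7 q [-0.21  0.68  0.22  2.01 -0.3   0.48  1.78]
units [-0.06  0.04  0.05] rot [ 0.02 -0.04 -0.01] yaw 88.8
```

Fits; release. Then go on to the left green one (528.9, 336.8, 4.2°).

Request:
{"method": "apply_moves", "body": {"deltas": "-0.05 0.03 0.04 0 0 0 10;0 0 0 0 0 0 26;0 0 0 0 0 0 26;0 -0.3 0 0 0 0 26;0 -0.8 0 0 0 0 35;0 -0.8 0 0 0 0 40;0.5 -0.1 -0.1 0 -0.2 0 44;0.9 0 -0.1 0 -0.2 0 44;0.9 0 -0.1 0 -0.2 0 44;0.9 0 -0.1 0 -0.2 0 44;0.9 0 -0.1 0 -0.2 0 44;0.9 0 -0.1 0 0 0 44"}}

```text
clock: 18.9
eef_pos: [0.5378, 0.1712, 0.1245]
tool_rot: [-1.193, -1.259, 1.245]
wrist_force: [0.1, -1.0, -0.1]
gripper_width: 0.0437
```

```bash
python3 -c "
from h import *;st();go(565,337,115,94.2)"
```

```text
t 18.90 pos [537.8 171.2 124.5] x [-0.055  0.998 -0.002] y [ 0.013 -0.001 -1.   ] F [ 0.1 -1.  -0.1] w 43.7 q [-0.61  0.57  0.28  1.88 -0.23  0.71  1.43]
units [ 4.1   0.24 -0.91] rot [ 0.15 -0.2  -0.02] yaw 93.2
```

Request:
{"method": "apply_moves", "body": {"deltas": "0.9 0 -0.2 0.1 -0.2 0 44;0.9 0.1 -0.3 0 0 0 44;0.9 0.1 -0.2 0 0 0 44;0.9 0 -0.2 0 0 0 44;0.4 0 0 0 0 0 44;0.1 0 0 0 0 0 44"}}

```text
clock: 19.5
eef_pos: [0.5624, 0.3499, 0.1238]
tool_rot: [-1.176, -1.276, 1.261]
wrist_force: [0.2, -0.4, -0.2]
gripper_width: 0.0439
```

```bash
python3 -c "
from h import *;st();go(528.9,336.8,17,94.2);w=cam('wrist');save(w,'w14');t=cam('top');save(t,'t14',(240,150,400,310),4)
for n,col,g in (((.530,.338),'green',1),((.5095,.408),'red',-1)):
  p,r=fitall(w,n,col,g); print((p[:2]*1000).round(1),np.degrees(p[2]).round(1),r)"
```

```text
t 19.50 pos [562.4 349.9 123.8] x [-0.079  0.997  0.002] y [ 0.01   0.003 -1.   ] F [ 0.2 -0.4 -0.2] w 43.9 q [-0.81  0.71  0.28  1.61 -0.24  0.84  1.21]
units [-0.27  2.66  0.89] rot [0.11 0.07 0.03] yaw 94.5
[529.6 336.7] 4.1 [-0.02660857  0.03739467  0.00220056]
[508.5 407. ] 2.9 [ 0.01177252  0.00625662 -0.01694073]
```

View pics/w14.png

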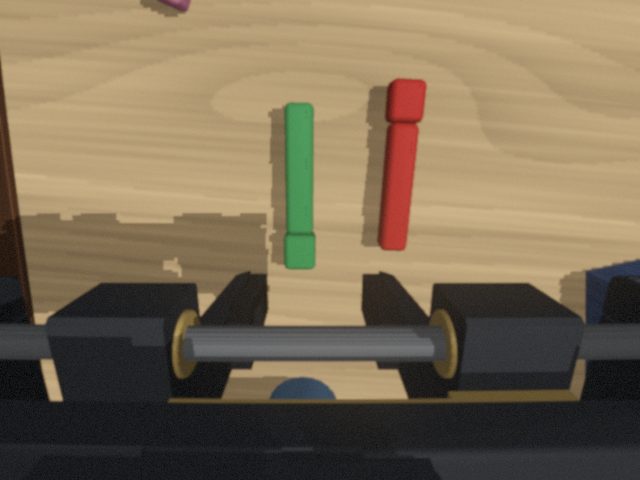

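View pics/t14.png

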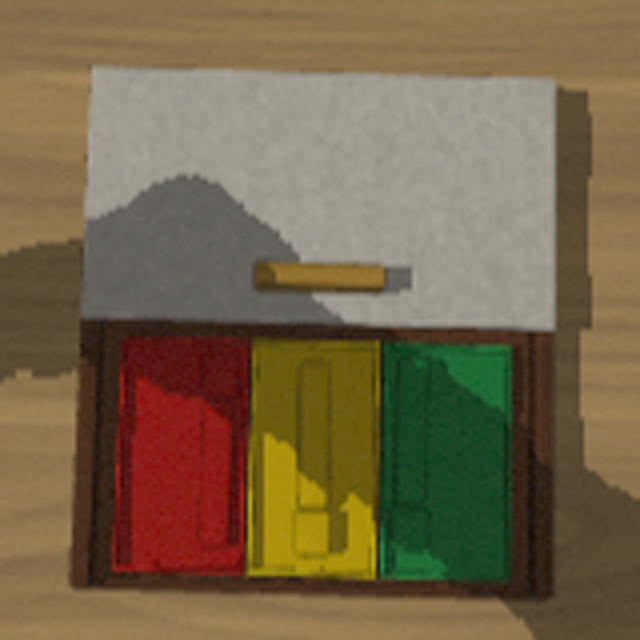

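Request:
{"method": "apply_moves", "body": {"deltas": "-0.2 0.3 0.5 0.1 0 0 42;0 0.6 0.3 0 0 0 42;0 0.8 0 0 0 0 42;0.1 0.3 0 0 0 0 42"}}

```text
clock: 20.0
eef_pos: [0.5348, 0.3304, 0.0456]
tool_rot: [-1.183, -1.261, 1.256]
wrist_force: [-0.5, -0.3, -0.1]
gripper_width: 0.0418
```

```bash
python3 -c "
from h import *;st();go(529.6,336.7,17,94.2)"
```

```text
t 20.00 pos [534.8 330.4  45.6] x [-0.066  0.998 -0.002] y [ 0.006 -0.002 -1.   ] F [-0.5 -0.3 -0.1] w 41.8 q [-0.8   0.78  0.24  1.72 -0.27  0.67  1.22]
units [0.17 0.71 0.12] rot [ 0.07 -0.09 -0.02] yaw 93.8
```

Request:
{"method": "apply_moves", "body": {"deltas": "0.18 0.2 0.07 0 0 0 42;0.04 0.3 0.04 0 0 0 42;0 0.12 0 0 0 0 42;0 0 0 0 0 0 42"}}

```text
clock: 20.4
eef_pos: [0.5311, 0.3371, 0.0201]
tool_rot: [-1.186, -1.258, 1.254]
wrist_force: [1.1, 0.1, 0.3]
gripper_width: 0.0421
```

```bash
python3 -c "
from h import *;st();go(529.6,336.7,17,94.2)"
```

```text
t 20.40 pos [531.1 337.1  20.1] x [-0.062  0.998 -0.003] y [ 0.007 -0.003 -1.   ] F [1.1 0.1 0.3] w 42.1 q [-0.8   0.82  0.23  1.72 -0.28  0.63  1.22]
units [-0.01  0.08  0.04] rot [ 0.08 -0.13 -0.04] yaw 93.6
```

Request:
{"method": "apply_moves", "body": {"deltas": "0 0 0 0 0 0 10;0 0 0 0 0 0 10;0 0 0 0 0 0 10;0 -0.6 0 0 0 0 10;0 -0.9 0 0 0 0 10;-0.4 -0.6 0 0 0 0 10;-0.9 0 0 0 0.3 0 10;-0.9 0 0.1 0 0.3 0 10;-0.9 0 0.1 0 0.3 0 10;-0.9 0 0.1 0 0 0 10;-0.9 0 0.1 0 0 0 10;-0.9 0 0 0 0 0 10"}}

```text
clock: 21.6
eef_pos: [0.5202, 0.1062, 0.1119]
tool_rot: [-1.221, -1.218, 1.191]
wrist_force: [1.0, -0.1, 0.6]
gripper_width: 0.0195
```

```bash
python3 -c "
from h import *;st();go(513,-130,105,89)"
```

```text
t 21.60 pos [520.2 106.2 111.9] x [0.009 1.    0.006] y [ 0.016  0.006 -1.   ] F [ 1.  -0.1  0.6] w 19.5 q [-0.51  0.54  0.29  1.98 -0.25  0.64  1.5 ]
units [-5.91  0.14  0.13] rot [0.19 0.1  0.07] yaw 89.5
```

Request:
{"method": "apply_moves", "body": {"deltas": "-0.9 0 0 0.1 0.1 0 10;-0.9 0 0 0.1 0 0 10;-0.9 0 0 0 0 0 10;-0.9 0 0 0 0 0 10;-0.9 0 0 0 0 0 10;-0.8 0 0 0 0 0 10;-0.3 0 0 0 0 0 10;0 0 0 0 0 0 10"}}

```text
clock: 22.4
eef_pos: [0.5164, -0.1329, 0.1143]
tool_rot: [-1.222, -1.196, 1.184]
wrist_force: [0.2, 0.3, -0.5]
gripper_width: 0.0196
```

```bash
python3 -c "
from h import *;st();go(513,-130,33,89);w=cam('wrist');save(w,'w15')"
```

```text
t 22.40 pos [ 516.4 -132.9  114.3] x [0.026 1.    0.004] y [ 0.006  0.004 -1.   ] F [ 0.2  0.3 -0.5] w 19.6 q [-0.05  0.55  0.29  1.96 -0.25  0.66  1.94]
units [0.06 2.03 0.1 ] rot [ 0.06 -0.1   0.05] yaw 88.5
```

View pics/w15.png

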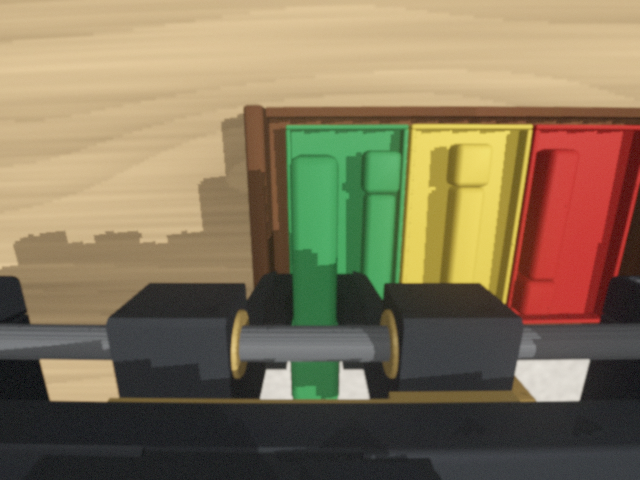

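```bash
python3 -c "
from h import *;w=cam('wrist')
print('stir1 handle', (p2w(w,[(364.5,215),(396,215),(362,190),(400,190)],.029)*1000).round(1)[:,:2].tolist())
print('tray', (p2w(w,[(288,126),(409.5,126),(532.5,125.5)],.02)*1000).round(1)[:,:2].tolist())
print('rail', (p2w(w,[(265,108),(246,107)],.036)*1000).round(1)[:,:2].tolist())"
```

```text
stir1 handle [[496.6, -97.3], [497.1, -76.3], [479.9, -99.2], [480.5, -74.3]]
tray [[438.5, -146.3], [440.2, -67.5], [441.3, 13.7]]
rail [[428.6, -158.4], [427.8, -169.7]]
```

Request:
{"method": "apply_moves", "body": {"deltas": "0.1 0.4 0.1 0 -0.1 0 10;0.1 0.7 0 0 0 0 10;0.1 0.3 0 0 0 0 10;0 0.1 0 0 0 0 10"}}

```text
clock: 22.9
eef_pos: [0.5158, -0.1083, 0.0535]
tool_rot: [-1.209, -1.218, 1.196]
wrist_force: [-0.3, -0.1, -0.1]
gripper_width: 0.0198
```

```bash
python3 -c "
from h import *;st();go(513,-130,33,89)"
```

```text
t 22.90 pos [ 515.8 -108.3   53.5] x [0.003 1.    0.01 ] y [ 0.008  0.01  -1.   ] F [-0.3 -0.1 -0.1] w 19.8 q [-0.05  0.65  0.23  1.99 -0.3   0.53  1.96]
units [-0.55  0.51  0.07] rot [0.09 0.17 0.11] yaw 89.8
```

Request:
{"method": "apply_moves", "body": {"deltas": "-0.53 0 0.05 0.1 0.15 0.1 10;0 0 0 0 0 0 10;0 0.1 0 0 0 0 10"}}

```text
clock: 23.2
eef_pos: [0.5149, -0.1295, 0.0503]
tool_rot: [-1.215, -1.199, 1.198]
wrist_force: [1.0, 0.3, -0.3]
gripper_width: 0.0195
```

```bash
python3 -c "
from h import *;st();go(513,-129.5,32.5,89)"
```

```text
t 23.20 pos [ 514.9 -129.5   50.3] x [0.014 1.    0.001] y [ 0.     0.001 -1.   ] F [ 1.   0.3 -0.3] w 19.5 q [-0.02  0.66  0.24  1.98 -0.29  0.54  1.98]
units [-0.    0.44  0.05] rot [0.   0.04 0.01] yaw 89.2
```

Request:
{"method": "apply_moves", "body": {"deltas": "0 0.15 0.05 0 0 0 10;0 0.15 0 0 0 0 10;0 0.1 0 0 0 0 10"}}

```text
clock: 23.5
eef_pos: [0.5135, -0.1298, 0.0341]
tool_rot: [-1.217, -1.2, 1.197]
wrist_force: [0.7, -0.5, -0.2]
gripper_width: 0.0197
```

```bash
python3 -c "
from h import *;st();go(513,-129.5,32.5,89);w=cam('wrist');save(w,'w16')"
```

```text
t 23.50 pos [ 513.5 -129.8   34.1] x [0.015 1.    0.001] y [ 0.002  0.001 -1.   ] F [ 0.7 -0.5 -0.2] w 19.7 q [-0.01  0.69  0.23  1.98 -0.3   0.5   1.99]
units [0.01 0.04 0.01] rot [0.03 0.03 0.01] yaw 89.2
```

View pics/w16.png

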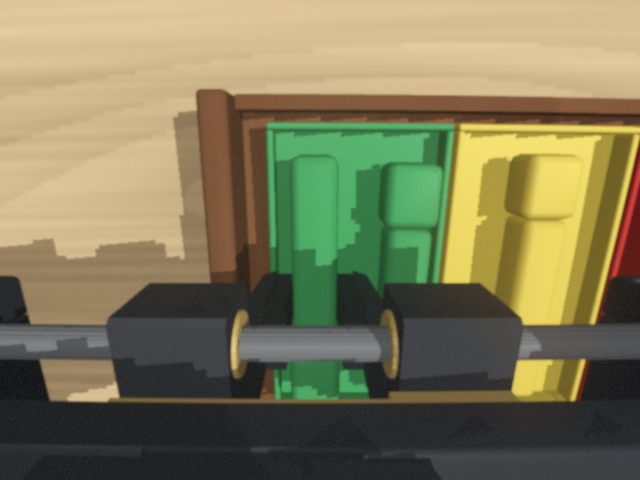

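Both stirrers are clear of each other and of the walls. Release, then return for the left red one (508.5, 407, 2.9°).

Request:
{"method": "apply_moves", "body": {"deltas": "0 0.04 0 0 0 0 10;0 0 0 0 0 0 26;0 0 0 0 0 0 26;0 -0.3 0 0 0 0 26;0 -0.8 0 0 0 0 30;0 -0.8 0 0 0 0 40;0.5 -0.1 0 0 0 0 44;0.9 0 0 0 -0.2 0 44;0.9 0 0 0 -0.2 0 44;0.9 0 0 0 -0.2 0 44;0.9 0 0 0 -0.2 0 44;0.9 0 -0.1 0 0 0 44"}}

```text
clock: 24.75
eef_pos: [0.517, 0.0693, 0.1239]
tool_rot: [-1.198, -1.249, 1.238]
wrist_force: [0.2, -0.4, 0.8]
gripper_width: 0.0435
```

Request:
{"method": "apply_moves", "body": {"deltas": "0.9 0 -0.1 0 0 0 44;0.9 0 -0.1 0 0 0 44;0.9 0 -0.1 0 0 0 44;0.9 0 -0.1 0 0 0 44;0.9 0 -0.1 0 0 0 44;0.9 0 0 0 0 0 44;0.9 0 0 0 0 0 44;0.9 0 0 0 0 0 44"}}

```text
clock: 25.55
eef_pos: [0.5258, 0.3699, 0.1338]
tool_rot: [-1.203, -1.255, 1.23]
wrist_force: [0.0, -1.0, -0.4]
gripper_width: 0.0435
```

```bash
python3 -c "
from h import *;st();go(545,407,115,92.9);w=cam('wrist');save(w,'w17');t=cam('top');save(t,'t17',(240,150,400,310),4)"
```

```text
t 25.55 pos [525.8 369.9 133.8] x [-0.042  0.999  0.001] y [ 0.02   0.001 -1.   ] F [ 0.  -1.  -0.4] w 43.5 q [-0.89  0.67  0.29  1.67 -0.23  0.82  1.11]
units [ 0.91  0.48 -0.51] rot [ 0.23 -0.1   0.01] yaw 92.4
```

View pics/t17.png

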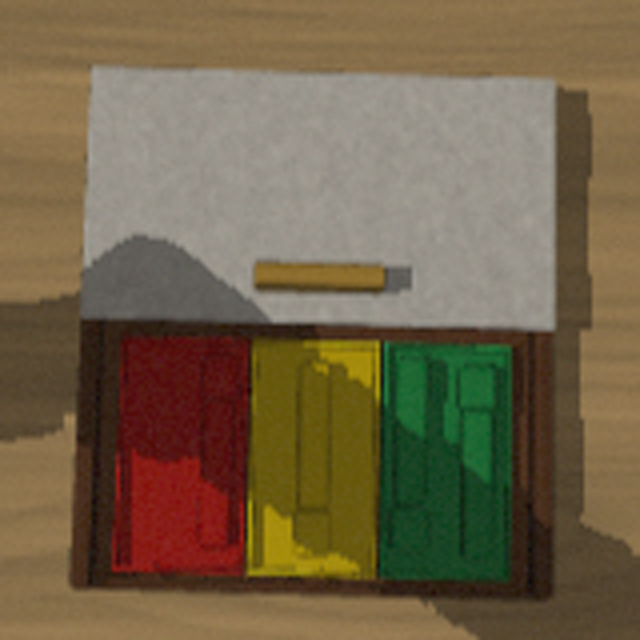

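Both greens lie flat, side by side. Next, the last red one.

Request:
{"method": "apply_moves", "body": {"deltas": "0.6 0.2 -0.3 0.2 -0.1 0 42;0.3 0.2 -0.2 0 0 0 42;0 0 0 0 0 0 42"}}

```text
clock: 25.95
eef_pos: [0.5423, 0.4132, 0.1204]
tool_rot: [-1.179, -1.257, 1.249]
wrist_force: [0.1, -0.0, -0.6]
gripper_width: 0.0421
```

```bash
python3 -c "
from h import *;st();w=cam('wrist');save(w,'w18')
p,r=fitall(w,(.5085,.407),'red',-1); print((p[:2]*1000).round(1),np.degrees(p[2]).round(1),r);go(p[0]*1000,p[1]*1000,20,90+np.degrees(p[2]))"
```

```text
t 25.95 pos [542.3 413.2 120.4] x [-0.06   0.998  0.004] y [ 0.003  0.004 -1.   ] F [ 0.1 -0.  -0.6] w 42.1 q [-0.89  0.75  0.27  1.55 -0.24  0.87  1.1 ]
[509.3 406.9] 2.6 [0.05918017 0.00908172 0.00224026]
units [-0.11  2.52  0.84] rot [0.04 0.17 0.05] yaw 93.4
```

View pics/w18.png

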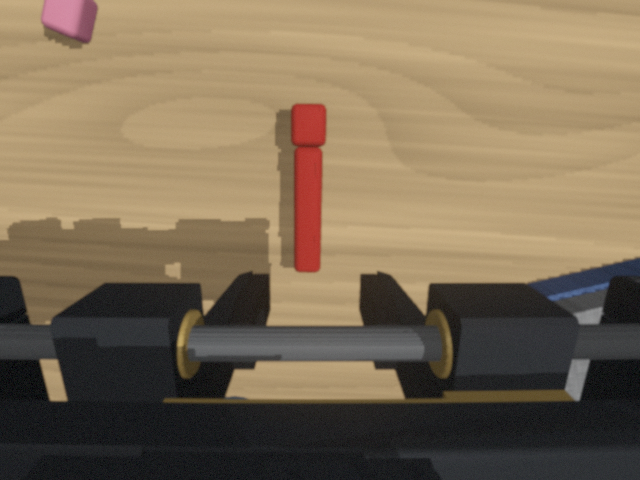

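Request:
{"method": "apply_moves", "body": {"deltas": "0 0.2 0.5 0 0.1 0 42;0 0.6 0.3 0 0 0 42;0 0.7 0 0 0 0 42;0.05 0.3 0 0 0 0 42"}}

```text
clock: 26.4
eef_pos: [0.5126, 0.4085, 0.0534]
tool_rot: [-1.19, -1.252, 1.233]
wrist_force: [-0.5, -0.7, 0.0]
gripper_width: 0.0418
```

```bash
python3 -c "
from h import *;st();go(509.3,406.9,20,92.6)"
```

```text
t 26.40 pos [512.6 408.5  53.4] x [-0.045  0.999  0.006] y [ 0.009  0.006 -1.   ] F [-0.5 -0.7  0. ] w 41.8 q [-0.91  0.8   0.25  1.65 -0.27  0.72  1.08]
units [-0.04  0.83  0.09] rot [ 0.11 -0.    0.06] yaw 92.6
```

Request:
{"method": "apply_moves", "body": {"deltas": "0 0.4 0.05 0.1 0 0.05 42;0 0.35 0.04 0 0 0 42;0 0.1 0 0 0 0 42"}}

```text
clock: 26.7
eef_pos: [0.5098, 0.4071, 0.0185]
tool_rot: [-1.189, -1.242, 1.24]
wrist_force: [-0.0, 0.3, 0.6]
gripper_width: 0.042
```

```bash
python3 -c "
from h import *;st();go(509.3,406.9,20,92.6)"
```

```text
t 26.70 pos [509.8 407.1  18.5] x [-0.043  0.999  0.001] y [ 0.001  0.001 -1.   ] F [-0.   0.3  0.6] w 42.0 q [-0.9   0.85  0.23  1.65 -0.28  0.67  1.09]
units [-0.   -0.04  0.01] rot [ 0.01 -0.02  0.01] yaw 92.5
```

Request:
{"method": "apply_moves", "body": {"deltas": "0 0 0 0 0 0 10;0 0 0 0 0 0 10;0 0 0 0 0 0 10;0 -0.6 0 0 0 0 10;0 -0.9 0 0 0 0 10;-0.4 -0.6 0 0 0 0 10;-0.9 0 0 0 0.3 0 10;-0.9 0 0 0 0.3 0 10;-0.9 0 0 0 0 0 10;-0.9 0 0 0 0 0 10;-0.9 0 0 0 0 0 10;-0.9 0 0 0 0 0 10"}}

```text
clock: 27.9
eef_pos: [0.5152, 0.1769, 0.1111]
tool_rot: [-1.21, -1.224, 1.194]
wrist_force: [1.2, 0.2, 0.4]
gripper_width: 0.0198
```

```bash
python3 -c "
from h import *;st();go(514,72,105,89)"
```

```text
t 27.90 pos [515.2 176.9 111.1] x [0.001 1.    0.012] y [ 0.013  0.012 -1.   ] F [1.2 0.2 0.4] w 19.8 q [-0.62  0.56  0.27  1.94 -0.25  0.65  1.38]
units [-2.63  0.12  0.03] rot [0.15 0.19 0.14] yaw 90.0
```

Request:
{"method": "apply_moves", "body": {"deltas": "-0.8 0 0 0.1 0.1 0.1 10;-0.8 0 0 0 0 0 10;-0.7 0 0 0 0 0 10;-0.2 0 0 0 0 0 10;0 0 0 0 0 0 10"}}

```text
clock: 28.4
eef_pos: [0.5162, 0.0675, 0.1141]
tool_rot: [-1.223, -1.204, 1.188]
wrist_force: [0.2, 0.3, -0.3]
gripper_width: 0.0196
```

```bash
python3 -c "
from h import *;st();go(514,72,33,89);w=cam('wrist');save(w,'w19')"
```

```text
t 28.40 pos [516.2  67.5 114.1] x [0.019 1.    0.003] y [ 0.01   0.003 -1.   ] F [ 0.2  0.3 -0.3] w 19.6 q [-0.44  0.53  0.28  2.   -0.24  0.64  1.55]
units [0.11 2.03 0.08] rot [ 0.12 -0.01  0.04] yaw 88.9
```

View pics/w19.png

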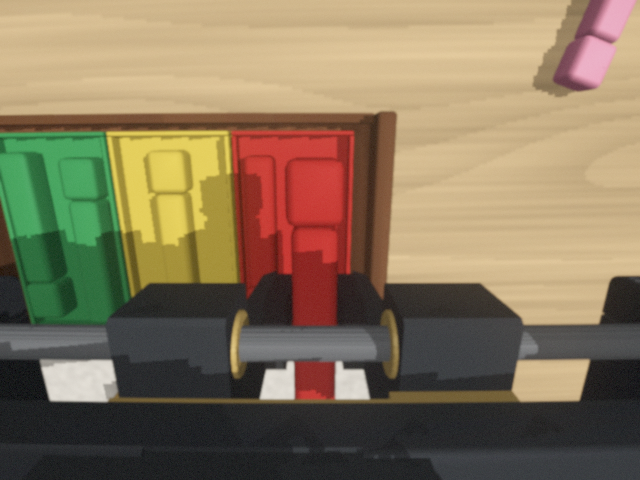

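```bash
python3 -c "
from h import *;w=cam('wrist')
print('stir1', (p2w(w,[(247,200),(276,200)],.029)*1000).round(1)[:,:2].tolist())
print('tray', (p2w(w,[(233,133),(354,133)],.02)*1000).round(1)[:,:2].tolist())
print('rail', (p2w(w,[(377,113),(396,113)],.036)*1000).round(1)[:,:2].tolist())"
```

```text
stir1 [[484.9, 25.0], [485.2, 44.0]]
tray [[442.4, 17.2], [443.8, 95.7]]
rail [[432.9, 107.3], [433.0, 118.7]]
```

Request:
{"method": "apply_moves", "body": {"deltas": "0.1 0.4 0.05 0.1 0 0 10;0 0.7 0 0 0 0 10;0 0.3 0 0 0 0 10;0 0 0 0 0 0 10"}}

```text
clock: 28.9
eef_pos: [0.5144, 0.0816, 0.0541]
tool_rot: [-1.207, -1.208, 1.198]
wrist_force: [0.2, 0.5, -0.0]
gripper_width: 0.0198
```

```bash
python3 -c "
from h import *;st();go(514,72,33,89)"
```

```text
t 28.90 pos [514.4  81.6  54.1] x [0.007 1.    0.007] y [ 0.     0.007 -1.   ] F [ 0.2  0.5 -0. ] w 19.8 q [-0.42  0.64  0.23  2.   -0.29  0.53  1.58]
units [-0.24  0.53  0.01] rot [0.01 0.12 0.09] yaw 89.6
```

Request:
{"method": "apply_moves", "body": {"deltas": "-0.19 0 0 0 0.1 0.1 10;0 0.15 0 0 0 0 10;0 0.15 0 0 0 0 10;0 0 0 0 0 0 10"}}

```text
clock: 29.3
eef_pos: [0.515, 0.0746, 0.042]
tool_rot: [-1.218, -1.198, 1.199]
wrist_force: [0.3, 0.3, -0.7]
gripper_width: 0.0198
```

```bash
python3 -c "
from h import *;st();go(514,74,33,89);w=cam('wrist');save(w,'w20')
print('tray', (p2w(w,[(233,133),(354,133)],.02)*1000).round(1)[:,:2].tolist())"
```

```text
t 29.30 pos [515.   74.6  42. ] x [ 0.015  1.    -0.002] y [ 0.001 -0.002 -1.   ] F [ 0.3  0.3 -0.7] w 19.8 q [-0.41  0.66  0.23  2.   -0.29  0.5   1.58]
units [-0.02  0.22  0.02] rot [ 0.01  0.03 -0.02] yaw 89.1
tray [[442.9, 39.4], [443.7, 93.3]]
```

View pics/w20.png

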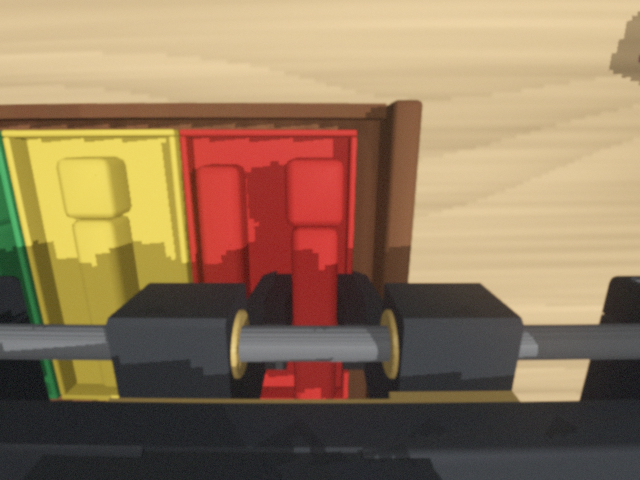

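```bash
python3 -c "
from h import *;w=cam('wrist')
print('tray', (p2w(w,[(180.5,131),(357,131)],.02)*1000).round(1)[:,:2].tolist())
print('paddle', (p2w(w,[(288,205),(343,205)],.0435)*1000).round(1)[:,:2].tolist())
print('st1', (p2w(w,[(199,210),(246,210)],.029)*1000).round(1)[:,:2].tolist())
print('rail', (p2w(w,[(391,103),(384,250)],.036)*1000).round(1)[:,:2].tolist())"
```

```text
tray [[441.8, 15.9], [443.1, 94.7]]
paddle [[471.9, 64.8], [472.2, 86.8]]
st1 [[476.1, 23.7], [476.4, 44.8]]
rail [[433.2, 106.0], [493.8, 105.5]]
```

Request:
{"method": "apply_moves", "body": {"deltas": "-0.02 0.1 0 0 0 0 10;-0.01 0.1 0 0 0 0 10;0 0 0 0 0 0 10"}}

```text
clock: 29.7
eef_pos: [0.5158, 0.0735, 0.0345]
tool_rot: [-1.219, -1.2, 1.197]
wrist_force: [-0.3, -0.4, 0.1]
gripper_width: 0.0196
```

```bash
python3 -c "
from h import *;st();go(514,73.5,33,89)"
```

```text
t 29.70 pos [515.8  73.5  34.5] x [ 0.015  1.    -0.001] y [ 0.003 -0.001 -1.   ] F [-0.3 -0.4  0.1] w 19.6 q [-0.4   0.68  0.22  2.   -0.29  0.49  1.59]
units [0.   0.04 0.05] rot [ 0.04  0.03 -0.01] yaw 89.1
```

Request:
{"method": "apply_moves", "body": {"deltas": "0 0.03 0.03 0 0 0 10;0 0 0 0 0 0 25;0 0 0 0 0 0 25;0 -0.3 0 0 0 0 25;0 -0.8 0 0 0 0 30;0 -0.8 0 0 0 0 30;-0.4 0 -0.6 0 0 0 20;-0.4 0 -0.8 0 0 0 10;-0.4 0 -0.8 0 0 0 0;-0.4 0 -0.8 0 0 0 0;-0.4 0 -0.5 0 0 0 0;-0.3 0 0 0 0 0 0"}}

```text
clock: 30.9
eef_pos: [0.6583, -0.0202, 0.1212]
tool_rot: [-1.218, -1.209, 1.198]
wrist_force: [0.8, 0.1, -0.6]
gripper_width: 0.0001
```

```bash
python3 -c "
from h import *;st();go(660,-25,64,89);t=cam('top');save(t,'t20',(240,150,400,310),4);save(t,'t20f');w=cam('wrist');save(w,'w21')"
```

```text
t 30.90 pos [658.3 -20.2 121.2] x [0.009 1.    0.001] y [ 0.008  0.001 -1.   ] F [ 0.8  0.1 -0.6] w 0.1 q [-0.23  0.71  0.29  1.62 -0.25  0.84  1.72]
units [-0.12  1.43 -0.03] rot [0.09 0.1  0.01] yaw 89.5
```

View pics/w21.png

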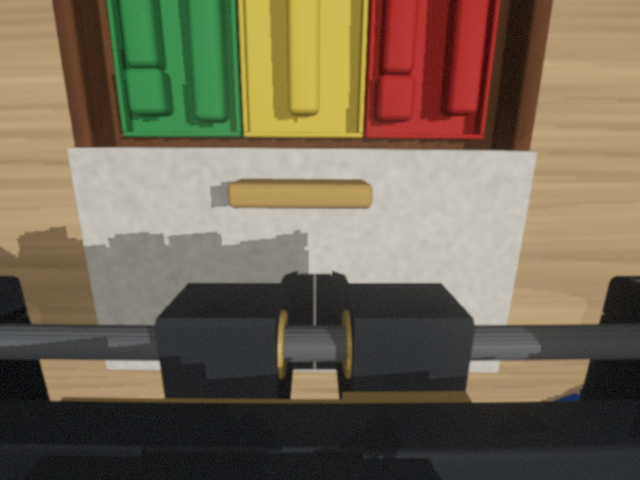

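View pics/t20f.png

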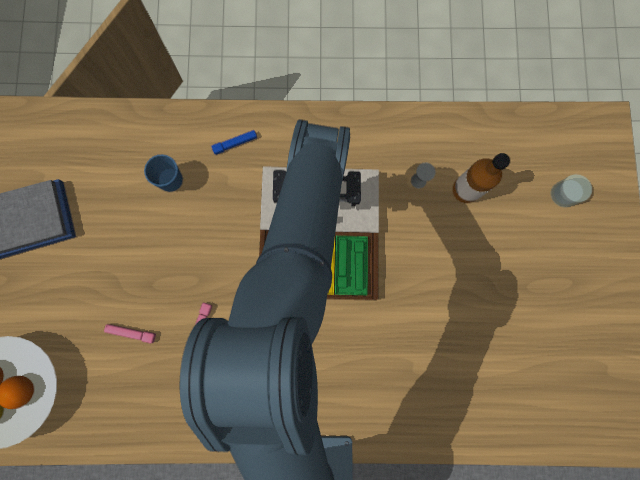

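Request:
{"method": "apply_moves", "body": {"deltas": "-0.1 0.5 0 0.1 0.1 0 0;0 0.6 0 0 0 0 0;0 0.3 0 0 0 0 0;0 0 0 0 0 0 0"}}

```text
clock: 31.4
eef_pos: [0.6515, -0.0215, 0.0651]
tool_rot: [-1.211, -1.193, 1.196]
wrist_force: [-0.0, 0.0, 0.3]
gripper_width: 0.0005
```

```bash
python3 -c "
from h import *;st();go(475,-30,64,89)"
```

```text
t 31.40 pos [651.5 -21.5  65.1] x [0.019 1.    0.004] y [-0.006  0.004 -1.   ] F [-0.   0.   0.3] w 0.5 q [-0.21  0.79  0.27  1.64 -0.28  0.76  1.73]
units [-0.3   0.05  4.41] rot [-0.07 -0.02  0.04] yaw 88.9
```

Request:
{"method": "apply_moves", "body": {"deltas": "-0.1 0.03 0.4 0 0 0 0;0 0 0.5 0 0 0 0;0 0 0.5 0 0 0 0;0 0 0.5 0 0 0 0;0 0 0.5 0 0 0 0"}}

```text
clock: 31.9
eef_pos: [0.5587, -0.0207, 0.0694]
tool_rot: [-1.219, -1.207, 1.191]
wrist_force: [3.4, -1.3, -1.4]
gripper_width: 0.0002
```

```bash
python3 -c "
from h import *;st();go(475,-30,64,89);w=cam('wrist');save(w,'w22')"
```

```text
t 31.90 pos [558.7 -20.7  69.4] x [0.015 1.    0.005] y [ 0.009  0.004 -1.   ] F [ 3.4 -1.3 -1.4] w 0.2 q [-0.23  0.65  0.25  1.91 -0.28  0.6   1.76]
units [-0.26  0.12  2.09] rot [0.1  0.03 0.05] yaw 89.2
```

View pics/w22.png

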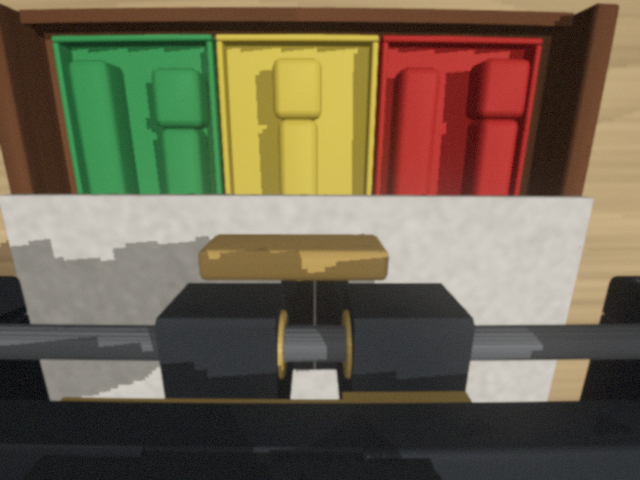

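The cover is moving forward and all five stirrers lie flat. Continue, easing in at the end.

Request:
{"method": "apply_moves", "body": {"deltas": "0 0.1 0.5 0 0 0 0;0 0 0.5 0 0 0 0;0 0 0.4 0 0 0 0;0 0 0.2 0 0 0 0"}}

```text
clock: 32.35
eef_pos: [0.4956, -0.0181, 0.0694]
tool_rot: [-1.224, -1.215, 1.186]
wrist_force: [1.8, -0.3, -0.7]
gripper_width: 0.0009
```

Request:
{"method": "apply_moves", "body": {"deltas": "0 0.05 0.2 0 0 0 0;0 0 0.2 0 0 0 0"}}

```text
clock: 32.55
eef_pos: [0.4819, -0.0175, 0.0685]
tool_rot: [-1.228, -1.22, 1.184]
wrist_force: [2.7, 0.6, -1.4]
gripper_width: 0.0003
```

```bash
python3 -c "
from h import *;st();go(475,-30,64,89)"
```

```text
t 32.55 pos [481.9 -17.5  68.5] x [0.013 1.    0.006] y [ 0.023  0.006 -1.   ] F [ 2.7  0.6 -1.4] w 0.3 q [-0.24  0.56  0.24  2.11 -0.29  0.47  1.77]
units [-0.32  0.11  0.17] rot [0.27 0.05 0.07] yaw 89.3
```

Request:
{"method": "apply_moves", "body": {"deltas": "0 0.05 0.15 0.1 0 0 0;0 0 0.15 0 0 0 0;0 0 0.15 0 0 0 0"}}

```text
clock: 32.85
eef_pos: [0.4754, -0.0172, 0.0683]
tool_rot: [-1.24, -1.23, 1.178]
wrist_force: [15.3, -0.4, -11.1]
gripper_width: 0.0002
```

Request:
{"method": "apply_moves", "body": {"deltas": "0 0 0.15 0 0 0 0;0 0 0.15 0 0 0 0"}}

```text
clock: 33.05
eef_pos: [0.4754, -0.0171, 0.0698]
tool_rot: [-1.258, -1.246, 1.168]
wrist_force: [14.0, -0.2, -9.7]
gripper_width: 0.0004
```

```bash
python3 -c "
from h import *;st();go(475,-30,64,89)"
```

```text
t 33.05 pos [475.4 -17.1  69.8] x [0.013 1.    0.003] y [ 0.062  0.002 -0.998] F [14.  -0.2 -9.7] w 0.4 q [-0.25  0.54  0.23  2.16 -0.29  0.41  1.77]
units [-0.32  0.14  0.01] rot [0.71 0.06 0.04] yaw 89.3
```

Request:
{"method": "apply_moves", "body": {"deltas": "0 0 -0.4 0.2 0 0 0;0 -0.6 -0.2 0.2 0 0 0;0 -0.9 0 0.2 0 0 0;0 -0.8 0 0 0 0 0;0.9 -0.3 0 0 0 0 0;0.9 0 0 0 0 0 0;0.9 0 0 0 0 0 0;0.9 0 0 0 0 0 0;0.9 0 0 0 0 0 0;0.9 0 0 0 0 0 0;0.9 0 0 0 0 0 0;0 0 0 0 0 0 0"}}

```text
clock: 34.25
eef_pos: [0.4931, 0.2427, 0.175]
tool_rot: [-1.205, -1.186, 1.206]
wrist_force: [-0.1, -0.0, -0.8]
gripper_width: 0.0005
```

```bash
python3 - <<'E'
from h import *
st();t=cam('top');save(t,'t23c',(240,150,400,310),4);save(t,'t23');s=cam('scene');save(s,'s23')
E
```

```text
t 34.25 pos [493.1 242.7 175. ] x [ 0.015  1.    -0.001] y [-0.016 -0.001 -1.   ] F [-0.1 -0.  -0.8] w 0.5 q [-0.75  0.48  0.28  1.87 -0.19  0.83  1.18]
```

View pics/t23c.png

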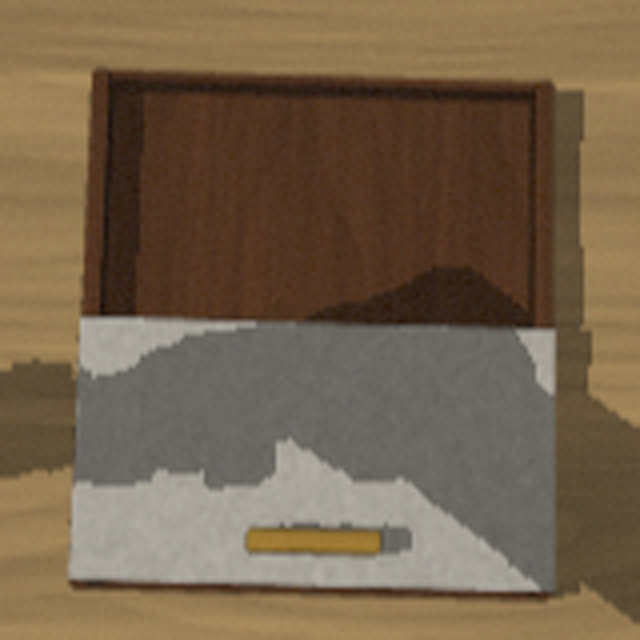

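View pics/s23.png

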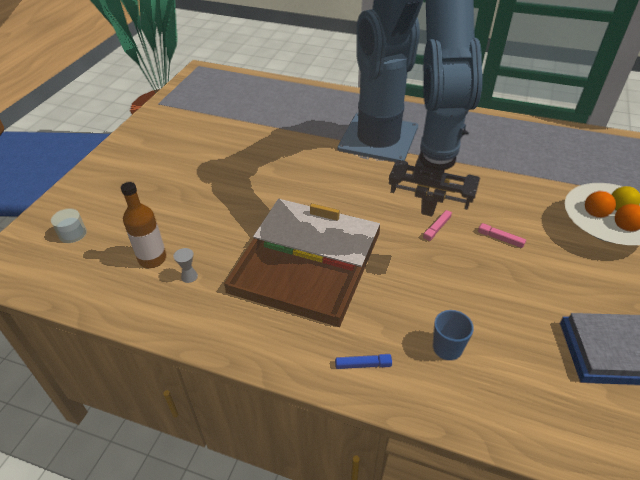

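View pics/t23.png

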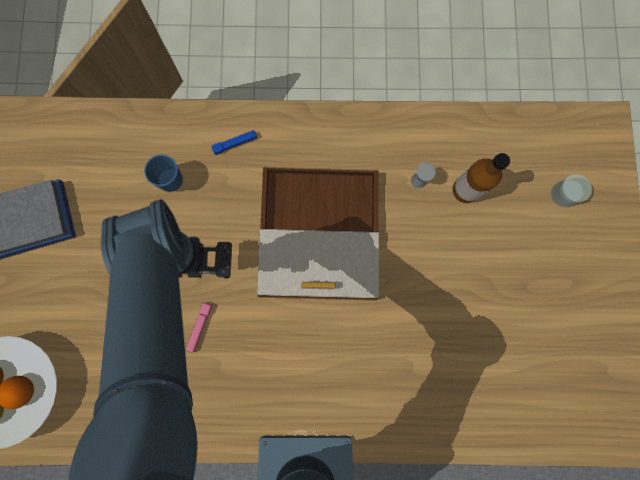

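```bash
python3 - <<'E'
from h import *
t=cam('top')
px=lambda L:[(240+u/4-.4,150+v/4-.4) for u,v in L]
k=p2w(t,px([(80,317),(556,327),(554,593),(70,582)]),.043);m=k.mean(0);print((k*1000).round(1),"opening",round((m[0]-.5126)*1000,1))
print(bot.finish_job())
E
```

```text
[[ 596.2  113.4   43. ]
 [ 592.1 -178.9   43. ]
 [ 430.  -174.5   43. ]
 [ 434.9  115.4   43. ]] opening 0.7
the job is handed in; nothing more can be done
None
```

The job is done and handed in at about 34 s on the robot's clock. I pushed the cover fully back and found five stirrers on the table: two red, two green and one yellow. Each went into the tray of its own colour, and I then pushed the cover shut. The blue and pink look-alikes, the rum bottle, the jigger and the cup were left alone.

**Last checks:**
- **Stirrers:** before and during closing, the wrist pictures showed all five lying flat, with the two in each of the red and green trays side by side. They cannot be seen now that the cover is shut.
- **Cover:** it came up against its stop at both ends. After closing, the top camera measured it 0.7 mm from shut, within the 2 mm calibration error.
- **Surroundings:** the bystanders looked unmoved, no other stirrer was in view, and the robot was clear of everything.

**Disagreements:** the cameras differed by about 2–5 mm on stirrer positions, so I used the wrist camera for grasping and placing. While lowering, the tool drifted sideways by up to 25 mm, which I corrected before each release. No check failed.

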